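# Pack the last two door wedges head to tail

### The arm

A 6-joint arm with a two-finger parallel gripper is mounted at the origin on the work surface. World frame = base frame: x ahead of the robot, y to its left, z up, the work surface at z = 0. Lengths are in m, angles in degrees, forces in N, time in s.
With the tool pointing down it reaches from about 0.25 to 0.725 m from the base axis. Payload 9.7 kg.
Tool frame: the origin (TCP) lies at the very end of the fingers, on their centre line; the grasp point (between the pads) lies 19 mm behind it (bot.grip_depth is the distance from the TCP to the grasp point, in m); z points along the fingers, y is the direction in which the jaws open and shut (so a half turn about z gives the same grasp; the last joint's range is limited). The gripper opens to 85 mm and grips with 20 to 120 N. Pads are 22 mm wide; open, the fingers measure 114 mm over their backs; the gripper's body (76 mm by 85 mm) begins 54 mm behind the grasp point. The pads swing forward as they close: fully open they stand 13 mm farther back than shut.
Start: joints at [71.276, 4.979, 10.078, 95.1, 0, 90], TCP at [0.177, 0.521, 0.207] pointing down, gripper open.
Joint ranges: [-179.16, 179.16], [-48.56, 103.87], [-65.8, 70.77], [-126.05, 130.52], [-82.76, 87.17], [-180, 180]. Speed limits (degrees/s): [127.2, 127.2, 147.25, 180, 180, 180].

### API

Orientations are given as [roll, pitch, yaw] about the fixed x, y, z axes, in that order (R = Rz(yaw) Ry(pitch) Rx(roll)).
In Python, from workcell import bot, viewer gives the robot as it stands.
- The arm moves only by the tool arm_command, never from a script. Its argument "motion" is a list of rows, each a list of 3 entries, a list of its own where there are three numbers: the opening, from 0 (shut) to 1 (fully open), then the shift along the tool's x, y, z in units of 60 mm (1.0 is 60 mm), then the turn, a rotation vector about the tool's x, y, z in units of 6 degrees (1.0 is 6 degrees). A call has 1 to 12 rows; each row shifts and turns the commanded pose from where the row before left it, along the tool's axes as they then stand; what a row does not reach is not made up. A row lasts 1/8 s, in which the tool goes at most 62.5 mm and 10.7 degrees, less where a joint would pass 70% of its speed; a pose out of reach is approached as far as the arm can. A call is refused whole if a number of a shift passes 1 or a number of a turn 1, either way. A call with a gripper value outside its range is refused whole. The fingers move at their own pace and stop on an object; "newtons" is the grip in N (left out, the last holds). Time passes only in rows, so rows that do not move let the fingers close. It gives the time, the measured TCP pose, the force and the opening at its end, in the units of the state.
- bot.get_obs(): the state, without advancing time (a new reading comes with each control period).
- viewer.camera(name): name is "scene" or "top"; returns the picture (480x640x3 uint8, blue, green, red); there is no depth.
- viewer.calibration(name): a dict with "fx", "fy", "cx", "cy" (pixels), "k1" (the pictures are not rectified: a ray, as slopes to the right and down, at radius r is drawn at 1 + k1 r^2 times it, then the intrinsics apply), "T" (4x4, takes a point from camera to world coordinates). Camera axes: x right, y down, z forward; pixel columns grow to the right and rows downward; lengths in m; the calibration is good to about 2 mm. A picture is of the moment at which its call begins. calibration takes no time and is no camera call.
- bot.job_done(): hands the job in, once; it reports no verdict.
The state is a dict: "time": time; "q": joint angles; "qd": joint speeds; "joint_efforts": joint torques, N m; "ee_pos": TCP position; "tcp_rot": TCP orientation; "wrist_force": force on the tool from outside, world axes, zero at the start; "torque": the same for the moment, N m; "opening": finger opening in m.
Only numpy, scipy, OpenCV 4.12 (cv2) and the standard library are available. Lean on these libraries where they do the work, as an engineer would, in place of code of your own. Each camera call takes 0.05 s, during which the arm holds its last target.

### The job

Fill up the open display carton with the two loose door wedges lying on the bench, carrying on the pattern of the two already in it: all four stand on end in one row, alternately thick end down and thin end down, sole against sole or slope against slope so that they fill the carton, each standing fully home on the carton's floor. Leave the other things on the bench where they are, and the two packed wedges standing in their places.

Things in the scene. Friction and masses are not known exactly. Their poses are not given: they have to be found in the camera images.
- carton: open cardboard display carton, fixed to the bench. Origin: centre of its underside; x along it from the packed end to the empty end, y across, z up. Inside 155 (x) by 46 mm (y), floor 5 mm above the bench, walls 5 mm thick: end panels (x = -80, +80) 150 high, long sides 60 high. The four wedges take 148 of the 155 mm
- third_place (a point): point in the empty half, fixed to the carton at carton x = +1, y = 0, z = 65 mm: about where the sole's middle of the third wedge belongs, thick end down, sole flat against packed_2's sole, slope to carton +x
- fourth_place (a point): point at carton x = +75, y = 0, z = 65 mm: about where the sole's middle of the fourth wedge belongs, thin end down, sole to the +x end panel, slope on the third's slope. Once the third stands this gap is wide above and narrow below, so this wedge goes in last, thin end first from above, like a keystone
- wedge_a: loose hardwood door wedge lying on its sole, slope up. 120 long, 40 wide, 48 thick at one end tapering evenly to 26, about 130 g. Origin: middle of the flat sole; x along the sole to the thin end, y across the 40 width, z from the sole into the wood. Centre of mass 6 towards the thick end, 19 from the sole: stood on end it stays up, but on the thin end only just (7 inside the edge).
- wedge_b: the other loose door wedge, same as wedge_a in shape and axes, lying elsewhere on its sole.
- packed_1: door wedge like wedge_a (same axes), loose, already standing in the carton thick end down, its sole (its origin, about carton x = -76 mm) to the -x end panel.
- packed_2: door wedge like wedge_a (same axes), loose, already standing in the carton thin end down, slope against packed_1's slope, its sole (origin, about carton x = -2 mm) facing the carton's empty half.
- tape_roll: roll of brown parcel tape lying flat, 96 mm across, 48 mm high; origin at the centre of its underside; not part of the job, leave it where it is.
- small_carton: small closed cardboard carton, 75 x 55 mm, 50 mm high; origin at the centre of its underside; not part of the job, leave it where it is.
- marker: marker pen lying flat, 130 mm long, 18 mm thick, along its x; origin under its middle; not part of the job, leave it where it is.
- mug: blue mug, 80 mm across, 92 mm high, handle on its +y side; origin at the centre of its underside; not part of the job, leave it where it is.
- tape_gun: desk tape dispenser, base 150 x 55 mm along its x, 103 mm high; origin at the centre of its underside; not part of the job, leave it where it is.
Not all that is in view belongs to the job. Leave any blue look-alike of the wedge_b alone. What is shaped like the wedge_a but orange is not meant.

How it is judged (in metres and radians):
At the end, for the whole second after the job is handed in: All four wedges stand at rest in the carton, upright within 5 degrees and on its floor within 5 mm: from the packed end thick, thin, thick, thin end down, soles within about 9 mm of carton x = -74, -1, +1 and +74 mm; either loose wedge may take either place (angle between packed_1's own x axis and vertical below 0.09 rad and x of packed_1 in the frame of carton between -0.082 and -0.066 m and y of packed_1 in the frame of carton between -0.01 and 0.01 m and z of packed_1 in the frame of carton between 0.06 and 0.07 m and linear speed of each of packed_1, packed_2 below 0.02 m/s and angle between packed_2's own x axis and vertical above 3.05159 rad and x of packed_2 in the frame of carton between -0.011 and 0.009 m and y of packed_2 in the frame of carton between -0.01 and 0.01 m and z of packed_2 in the frame of carton between 0.06 and 0.07 m and ((angle between wedge_a's own x axis and vertical below 0.09 rad and x of wedge_a in the frame of carton between -0.009 and 0.011 m and y of wedge_a in the frame of carton between -0.01 and 0.01 m and z of wedge_a in the frame of carton between 0.06 and 0.07 m and linear speed of each of wedge_a, wedge_b below 0.02 m/s and angle between wedge_b's own x axis and vertical above 3.05159 rad and x of wedge_b in the frame of carton between 0.066 and 0.082 m and y of wedge_b in the frame of carton between -0.01 and 0.01 m and z of wedge_b in the frame of carton between 0.06 and 0.07 m) or (angle between wedge_b's own x axis and vertical below 0.09 rad and x of wedge_b in the frame of carton between -0.009 and 0.011 m and y of wedge_b in the frame of carton between -0.01 and 0.01 m and z of wedge_b in the frame of carton between 0.06 and 0.07 m and linear speed of each of wedge_b, wedge_a below 0.02 m/s and angle between wedge_a's own x axis and vertical above 3.05159 rad and x of wedge_a in the frame of carton between 0.066 and 0.082 m and y of wedge_a in the frame of carton between -0.01 and 0.01 m and z of wedge_a in the frame of carton between 0.06 and 0.07 m))); the robot touches nothing.
It fails at once if the tape roll is shifted by more than 30 mm (distance of tape_roll from where it was at the start of the episode above 0.03 m).
It fails at once if the small carton is shifted by more than 30 mm (distance of small_carton from where it was at the start of the episode above 0.03 m).
It fails at once if the marker is shifted by more than 30 mm (distance of marker from where it was at the start of the episode above 0.03 m).
It fails at once if the mug is shifted by more than 30 mm (distance of mug from where it was at the start of the episode above 0.03 m).
It fails at once if the tape gun is shifted by more than 30 mm (distance of tape_gun from where it was at the start of the episode above 0.03 m).
It also fails if it takes over 72 s, if anything falls off the work surface, if the arm or the gripper's body presses on something with over 40 N, if the wrist force passes 120 N, or if a joint passes its speed limit or range.

## Working session

There is one attempt and no reset: what is moved stays moved. The work goes in short steps, Python scripts to look and compute and a tool call to move; the robot and the scene stay as the last step left them, time stands still between calls to the robot, and variables do not carry over. Pictures are saved under pics/ and viewed, and the job is handed in when it is done.

Besides the shell and the picture viewer there is one more tool, called by a JSON object that holds its "name" and its "arguments", one argument or row to a line. arm_command: Moves the arm, as the interface text tells. Its arguments: {"type":"object","properties":{"motion":{"type":"array"},"newtons":{"type":"number"}},"required":["motion"]}

```bash
ls; mkdir -p pics; python3 - <<'E'
from workcell import bot, viewer
import cv2
for n in ("scene","top"):
    cv2.imwrite(f"pics/{n}0.png",viewer.camera(n)); c=viewer.calibration(n); print(n,c)
print(bot.get_obs(), bot.grip_depth)
E
```

```text
pics
scene {'fx': 589.1193094946951, 'fy': 589.1193094946951, 'cx': 316.3853577880808, 'cy': 235.75921314618517, 'k1': -0.13935103989375638, 'T': array([[-0.59696905,  0.67027396, -0.44086367,  1.19838208],
       [ 0.80225721,  0.50105473, -0.32454202,  0.5091895 ],
       [ 0.00336476, -0.5474276 , -0.83684628,  1.32028343],
       [ 0.        ,  0.        ,  0.        ,  1.        ]])}
top {'fx': 487.8792836356941, 'fy': 487.8792836356941, 'cx': 326.6192281096932, 'cy': 243.48732591058376, 'k1': -0.13809624708033433, 'T': array([[-0.02231541, -0.98514933,  0.17024339,  0.35510193],
       [-0.99960625,  0.02488368,  0.01296688,  0.02828529],
       [-0.01701059, -0.169887  , -0.98531672,  1.02849087],
       [ 0.        ,  0.        ,  0.        ,  1.        ]])}
{'time': 0.1, 'q': array([ 7.12770264e+01,  5.00782874e+00,  1.00383068e+01,  9.50990034e+01,
       -2.08489698e-04,  8.99990405e+01]), 'qd': array([-0.01766677, -0.11403176,  0.07750013, -0.03654115,  0.15217746,
       -0.00729124]), 'joint_efforts': array([-3.59343710e-05, -5.21560299e+01,  4.65657663e+01,  1.60100166e-02,
       -1.74764574e-05, -2.14109104e-07]), 'ee_pos': array([0.17647151, 0.52067156, 0.20594897]), 'tcp_rot': array([-1.79931475e+02,  2.07341950e-04,  1.61277986e+02]), 'wrist_force': array([-0.04697165, -0.14399442, -0.71368073]), 'torque': array([-0.02281295,  0.05622686, -0.02784284]), 'opening': 0.08554383027913937} 0.0187
```

View pics/scene0.png

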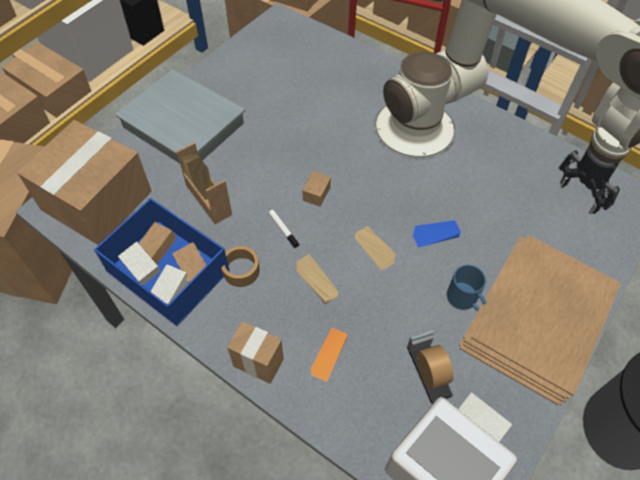

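View pics/top0.png

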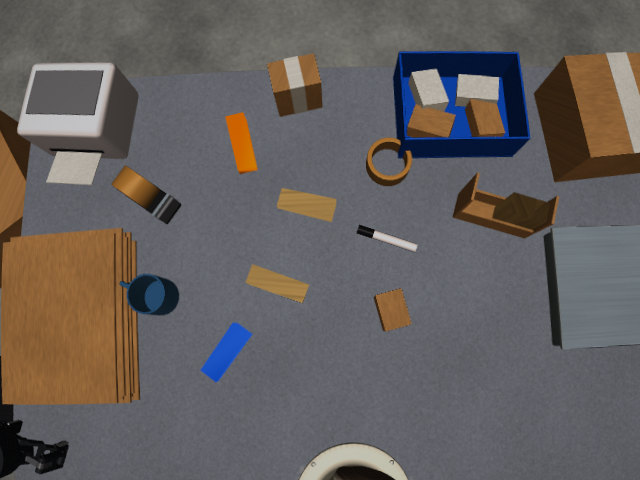

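The top view shows the light-wood wedges at (307,205) and (278,284) and the carton at (505,208). The blue and orange look-alikes are at (226,352) and (241,143). I'll zoom in on these.

```bash
python3 - <<'E'
import cv2,numpy as np
t=cv2.imread("pics/top0.png");s=cv2.imread("pics/scene0.png")
a=cv2.resize(t[165:245,440:570],None,fx=5,fy=5,interpolation=cv2.INTER_CUBIC)
b=cv2.resize(t[170:320,230:350],None,fx=4,fy=4,interpolation=cv2.INTER_CUBIC)
c=cv2.resize(s[135:230,165:240],None,fx=6,fy=6,interpolation=cv2.INTER_CUBIC)
d=cv2.resize(s[215:310,285:405],None,fx=6,fy=6,interpolation=cv2.INTER_CUBIC)
for n,i in zip("abcd",(a,b,c,d)): cv2.imwrite(f"pics/z_{n}.png",i)
E
```

```text
(no output)
```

View pics/z_a.png

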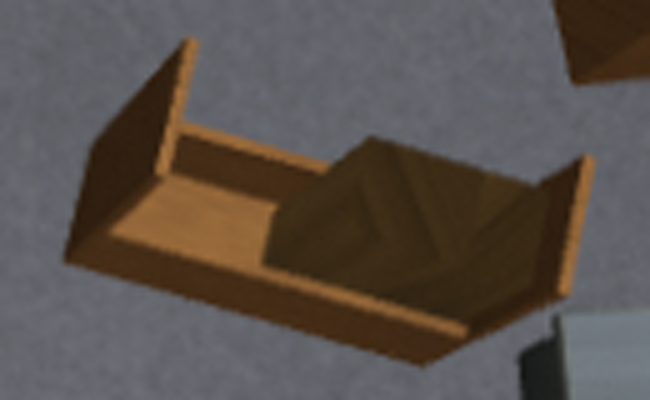

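View pics/z_b.png

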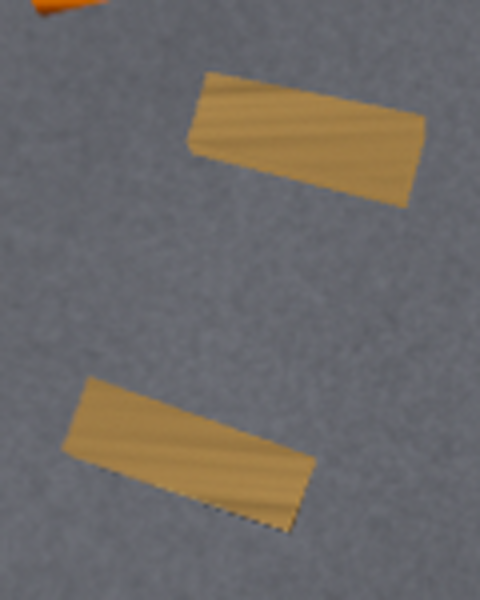

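View pics/z_c.png

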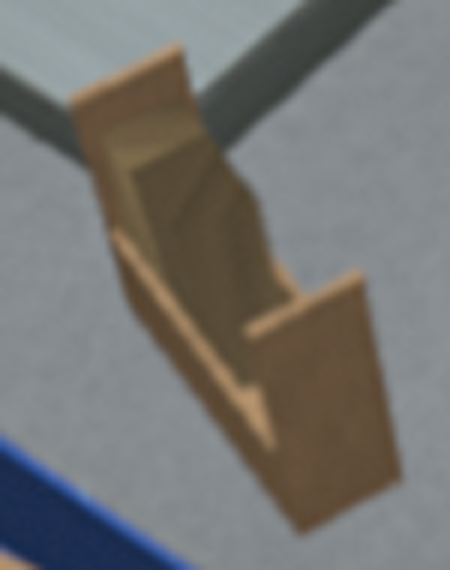

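View pics/z_d.png

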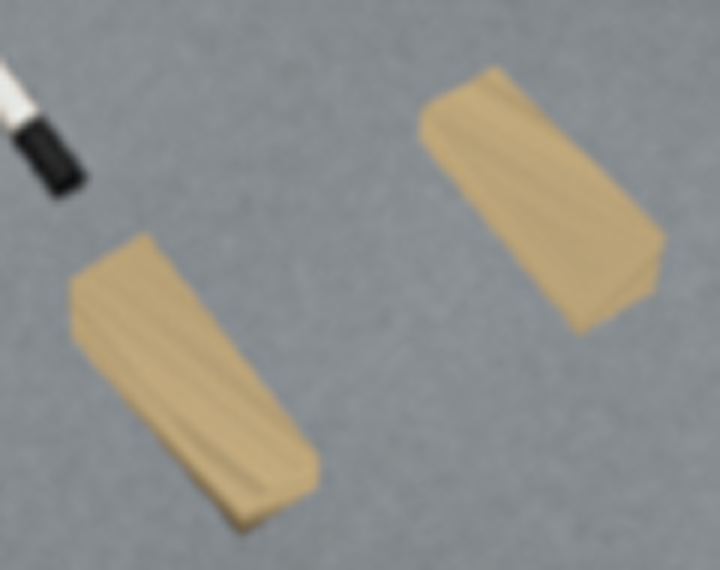

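```bash
cat > h.py <<'E'
import numpy as np, cv2
from workcell import bot, viewer
def ray(n,p):
    c=viewer.calibration(n); K=np.array([[c["fx"],0,c["cx"]],[0,c["fy"],c["cy"]],[0,0,1.]])
    u=cv2.undistortPoints(np.array([[p]],float),K,np.array([c["k1"],0,0,0.]))[0,0]
    T=c["T"]; d=T[:3,:3]@np.array([u[0],u[1],1]); return T[:3,3],d/np.linalg.norm(d)
def plane(n,p,z):
    o,d=ray(n,p); return o+d*(z-o[2])/d[2]
def tri(pt,ps):
    o1,d1=ray("top",pt);o2,d2=ray("scene",ps)
    s=np.linalg.lstsq(np.stack([d1,-d2],1),o2-o1,rcond=None)[0]
    a=o1+s[0]*d1;b=o2+s[1]*d2; return (a+b)/2,np.linalg.norm(a-b)
def proj(n,P):
    c=viewer.calibration(n);T=c["T"];q=T[:3,:3].T@(np.array(P)-T[:3,3]);u=q[:2]/q[2];r2=u@u
    u=u*(1+c["k1"]*r2); return np.array([c["fx"]*u[0]+c["cx"],c["fy"]*u[1]+c["cy"]])
E
python3 - <<'E'
from h import *
np.set_printoptions(precision=4,suppress=True)
up=lambda p,s,o:((p[0]+.5)/s-.5+o[0],(p[1]+.5)/s-.5+o[1])
zb=lambda p:up(p,4,(230,170)); zd=lambda p:up(p,6,(285,215)); za=lambda p:up(p,5,(440,165)); zc=lambda p:up(p,6,(165,135))
print("w1")
for t,s in [((208,72),(242,516)),((426,118),(70,282)),((408,207),(148,235)),((190,150),(318,458))]: print(*tri(zb(t),zd(s)))
print("w2")
for t,s in [((88,377),(580,330)),((315,458),(420,108)),((290,530),(495,68)),((63,450),(665,238))]: print(*tri(zb(t),zd(s)))
print("carton +x top, -x top, bottom")
for t,s in [((192,40),(248,330)),((162,172),(362,272)),((590,155),(72,98)),((565,295),(180,43)),((65,262),(400,480))]: print(*tri(za(t),zc(s)))
print(plane("top",za((425,365)),0),plane("top",za((65,262)),0))
E
```

```text
w1
[0.6538 0.1356 0.0196] 2.293664378697731e-06
[0.6185 0.0195 0.0434] 0.00044751517265966185
[0.5744 0.0289 0.0321] 0.002270380407994302
[0.6118 0.145  0.0173] 0.0015510514359310026
w2
[0.492 0.199 0.013] 0.004388681613350961
[0.4451 0.0808 0.021 ] 0.0010384658295782153
[0.4078 0.0948 0.0211] 0.00027505322605448984
[0.4498 0.2086 0.0425] 0.00016967252699037516
carton +x top, -x top, bottom
[ 0.6364 -0.2507  0.149 ] 0.00016265258497564122
[ 0.5845 -0.2339  0.1487] 0.0017241895435092746
[ 0.5882 -0.4026  0.1501] 0.0014589126917927515
[ 0.5345 -0.3877  0.1476] 0.0009101426098378897
[ 0.5852 -0.2341 -0.0042] 0.00016346095715364121
[ 0.5349 -0.3902  0.    ] [ 0.5842 -0.233   0.    ]
```

```bash
python3 - <<'E'
from h import *
np.set_printoptions(precision=4,suppress=True)
up=lambda p,s,o:((p[0]+.5)/s-.5+o[0],(p[1]+.5)/s-.5+o[1])
zb=lambda p:up(p,4,(230,170)); zd=lambda p:up(p,6,(285,215))
# A(+y,+x) B(-y,+x) C(-y,-x) D(+y,-x)
W={"w1":(((208,72),(426,118),(408,207),(190,150)),((242,516),(70,282),(148,235),(318,458)),(.026,.048)),
"w2":(((88,377),(315,458),(290,530),(63,450)),((580,330),(420,108),(495,68),(665,238)),(.048,.026))}
for n,(t,s,(zp,zm)) in W.items():
  for nm,pts,f in (("top",t,zb),("scene",s,zd)):
    A,B,C,D=[plane(nm,f(p),z) for p,z in zip(pts,(zp,zm,zm,zp))]
    cen=(A+B+C+D)/4; d=(A+D-B-C)[:2]/2
    print(n,nm,cen,"len",np.linalg.norm(d),"w",np.linalg.norm(A-D),np.linalg.norm(B-C),"yaw of +y dir",np.degrees(np.arctan2(d[1],d[0])))
    print(A,B,C,D)
E
```

```text
w1 top [0.6122 0.0822 0.037 ] len 0.12087915373205765 w 0.04376926394123801 0.04813374068065894 yaw of +y dir 72.33607824620003
[0.6519 0.1349 0.026 ] [0.6174 0.0194 0.048 ] [0.5704 0.0299 0.048 ] [0.6092 0.1447 0.026 ]
w1 scene [0.6189 0.0849 0.037 ] len 0.11960708678973934 w 0.04142741973900792 0.03985828759344793 yaw of +y dir 73.11982428512272
[0.6565 0.1374 0.026 ] [0.6205 0.0215 0.048 ] [0.5826 0.0338 0.048 ] [0.6161 0.1468 0.026 ]
w2 top [0.4469 0.1445 0.037 ] len 0.1210258111805169 w 0.039156482694357876 0.0390833863357629 yaw of +y dir 69.84087517354173
[0.4862 0.1949 0.048 ] [0.4444 0.0809 0.026 ] [0.4077 0.0944 0.026 ] [0.4492 0.2076 0.048 ]
w2 scene [0.456  0.1484 0.037 ] len 0.12978473672852575 w 0.05924036066824549 0.04017123539584458 yaw of +y dir 65.84219771655532
[0.5121 0.2055 0.048 ] [0.4482 0.0819 0.026 ] [0.4108 0.0965 0.026 ] [0.4531 0.2098 0.048 ]
```

```bash
cat >> h.py <<'E'
from scipy.spatial.transform import Rotation as Ro
import json
GD=0.0187
def tool(yaw,tilt):  # x-yaw, tilt: z leans from down toward yaw dir by tilt
    c,s=np.cos(np.radians(yaw)),np.sin(np.radians(yaw))
    R=np.array([[c,s,0],[s,-c,0],[0,0,-1.]]).T if 0 else np.column_stack([[c,s,0],[s,-c,0],[0,0,-1]])
    return Ro.from_matrix(R)*Ro.from_euler('y',tilt,degrees=True)
def tcp(G,R): return np.array(G)+GD*R.apply([0,0,1])
def now():
    o=bot.get_obs(); return np.array(o["ee_pos"]),Ro.from_euler('xyz',o["tcp_rot"],degrees=True),o
def plan(wps,grip,start=None,vmax=.045,wmax=6.):
    """wps: list of (p,R). prints rows"""
    if start is None: p,R,o=now()
    else: p,R=start
    rows=[]
    for P,T in wps:
        P=np.array(P,float); p0,R0=p,R; rv=(R0.inv()*T).as_rotvec(degrees=True)
        n=max(1,int(np.ceil(max(np.linalg.norm(P-p0)/vmax,np.abs(rv).max()/wmax-.02))))
        for i in range(1,n+1):
            a=i/n; tp=p0+a*(P-p0); tR=R0*Ro.from_rotvec(a*rv,degrees=True)
            s=np.round(R.inv().apply(tp-p)/.06,2); w=np.clip(np.round((R.inv()*tR).as_rotvec(degrees=True)/6,2),-1,1)
            rows.append([grip,(s+0).tolist(),(w+0).tolist()])
            p=p+R.apply(s*.06); R=R*Ro.from_rotvec(w*6,degrees=True)
    print(len(rows),"rows")
    for i in range(0,len(rows),12): print(json.dumps(rows[i:i+12]).replace(" ",""))
    return p,R
def st():
    p,R,o=now(); m=R.as_matrix()
    print("t",round(o["time"],2),"p",p.round(4),"q",np.round(o["q"],1),"z",m[:,2].round(3),"xyaw",round(np.degrees(np.arctan2(m[1,0],m[0,0])),1),"F",np.round(o["wrist_force"],1),"op",round(o["opening"],4))
E
python3 - <<'E'
from h import *
d=np.array([np.cos(np.radians(70)),np.sin(np.radians(70)),0])
C=np.array([.4485,.1455,0]); G=C-.015*d+[0,0,.025]
R=tool(70,50); P=tcp(G,R); print(P)
pre=P-.12*R.apply([0,0,1])
print(pre)
plan([([pre[0],pre[1],.2],tool(70,0)),(pre,R)],1)
E
```

```text
[0.44826915 0.14486574 0.01297987]
[0.41682883 0.05848418 0.09011438]
25 rows
[[1,[-0.39,-0.38,0.01],[0.0,0.0,0.95]],[1,[-0.43,-0.33,0.0],[0.0,0.0,0.95]],[1,[-0.46,-0.29,0.01],[0.0,0.0,0.95]],[1,[-0.48,-0.25,0.01],[0.0,0.0,0.95]],[1,[-0.51,-0.19,0.0],[0.0,0.0,0.95]],[1,[-0.52,-0.14,0.01],[0.0,0.0,0.95]],[1,[-0.54,-0.09,0.01],[0.0,0.0,0.96]],[1,[-0.54,-0.04,0.0],[0.0,0.01,0.95]],[1,[-0.54,0.02,0.01],[0.0,0.0,0.95]],[1,[-0.54,0.07,0.01],[0.0,0.0,0.95]],[1,[-0.53,0.12,0.0],[-0.01,0.0,0.95]],[1,[-0.51,0.18,0.01],[0.0,0.0,0.95]]]
[[1,[-0.49,0.23,0.0],[0.0,0.0,0.95]],[1,[-0.47,0.27,0.01],[0.0,0.0,0.95]],[1,[-0.44,0.32,0.01],[0.0,0.0,0.95]],[1,[-0.41,0.36,0.0],[0.0,0.0,0.95]],[1,[0.0,0.0,0.2],[0.0,0.93,0.0]],[1,[-0.02,0.0,0.21],[0.0,0.92,0.0]],[1,[-0.04,0.0,0.2],[0.0,0.93,0.0]],[1,[-0.06,0.0,0.19],[0.0,0.92,0.0]],[1,[-0.07,0.0,0.19],[0.0,0.93,0.0]],[1,[-0.1,0.0,0.18],[0.0,0.93,0.0]],[1,[-0.11,0.0,0.17],[0.0,0.92,0.0]],[1,[-0.13,0.0,0.16],[0.0,0.93,0.0]]]
[[1,[-0.14,0.0,0.15],[0.0,0.92,0.0]]]
```

{"name": "arm_command", "arguments": {
  "motion": [
    [1, [-0.4, -0.4, 0], [0, 0, 0.95]],
    [1, [-0.45, -0.35, 0], [0, 0, 0.95]],
    [1, [-0.45, -0.3, 0], [0, 0, 0.95]],
    [1, [-0.5, -0.25, 0], [0, 0, 0.95]],
    [1, [-0.5, -0.2, 0], [0, 0, 0.95]],
    [1, [-0.5, -0.15, 0], [0, 0, 0.95]],
    [1, [-0.55, -0.1, 0], [0, 0, 0.95]],
    [1, [-0.55, -0.05, 0], [0, 0, 0.95]],
    [1, [-0.55, 0, 0], [0, 0, 0.95]],
    [1, [-0.55, 0.05, 0], [0, 0, 0.95]],
    [1, [-0.55, 0.1, 0], [0, 0, 0.95]],
    [1, [-0.5, 0.2, 0], [0, 0, 0.95]]
  ]
}}

```text
time: 1.6
ee_pos: [0.3542, 0.1655, 0.2064]
tcp_rot: [-180.0, -0.0, 92.7]
wrist_force: [0.6, 1.1, 0.6]
opening: 0.0855
```

{"name": "arm_command", "arguments": {
  "motion": [
    [1, [-0.5, 0.25, 0], [0, 0, 0.95]],
    [1, [-0.45, 0.25, 0], [0, 0, 0.95]],
    [1, [-0.45, 0.3, 0], [0, 0, 0.95]],
    [1, [-0.4, 0.35, 0], [0, 0, 0.95]],
    [1, [0, 0, 0], [0, 0, 0]]
  ]
}}

```text
time: 2.22
ee_pos: [0.4127, 0.0505, 0.2061]
tcp_rot: [-180.0, 0.0, 69.9]
wrist_force: [-0.6, 0.3, -0.2]
opening: 0.0857
```

```bash
python3 - <<'E'
from h import *
st()
R=tool(70,50); pre=np.array([.4168,.0585,.0901])
plan([(pre,R)],1)
E
```

```text
t 2.23 p [0.4127 0.0505 0.2061] q [  7.  -13.2  -7.1  96.2  -0.  117.1] z [-0.001 -0.    -1.   ] xyaw 69.9 F [-0.6  0.3 -0.2] op 0.0857
9 rows
[[1,[0.02,0.0,0.21],[0.0,0.93,0.0]],[1,[-0.01,0.0,0.22],[0.0,0.92,0.0]],[1,[-0.02,0.01,0.21],[0.0,0.93,-0.01]],[1,[-0.05,0.0,0.21],[0.0,0.93,0.0]],[1,[-0.07,0.0,0.21],[0.0,0.92,0.0]],[1,[-0.08,0.0,0.2],[0.0,0.93,0.0]],[1,[-0.1,0.0,0.19],[0.0,0.93,-0.01]],[1,[-0.13,0.01,0.17],[0.0,0.92,0.0]],[1,[-0.14,0.0,0.17],[0.0,0.93,0.0]]]
```

{"name": "arm_command", "arguments": {
  "motion": [
    [1, [0, 0, 0.2], [0, 0.93, 0]],
    [1, [0, 0, 0.2], [0, 0.93, 0]],
    [1, [0, 0, 0.2], [0, 0.93, 0]],
    [1, [-0.05, 0, 0.2], [0, 0.93, 0]],
    [1, [-0.05, 0, 0.2], [0, 0.93, 0]],
    [1, [-0.1, 0, 0.2], [0, 0.93, 0]],
    [1, [-0.1, 0, 0.2], [0, 0.93, 0]],
    [1, [-0.15, 0, 0.2], [0, 0.93, 0]],
    [1, [-0.15, 0, 0.15], [0, 0.93, 0]],
    [1, [0, 0, 0], [0, 0, 0]]
  ]
}}

```text
time: 3.48
ee_pos: [0.414, 0.0599, 0.0899]
tcp_rot: [-179.6, -50.2, 69.7]
wrist_force: [0.9, 0.9, -0.6]
opening: 0.0852
```

```bash
python3 - <<'E'
from h import *
st()
for n in("scene","top"): cv2.imwrite(f"pics/{n}1.png",viewer.camera(n)[100:400,150:450].repeat(2,0).repeat(2,1))
R=tool(70,50)
plan([(np.array([.4483,.1449,.0150]),R)],1,vmax=.025)
E
```

```text
t 3.48 p [0.414  0.0599 0.0899] q [-26.2 -15.4 -34.3  78.8  49.8  80.3] z [ 0.259  0.723 -0.64 ] xyaw 69.7 F [ 0.9  0.9 -0.6] op 0.0852
5 rows
[[1,[0.0,0.01,0.4],[0.0,0.0,0.0]],[1,[0.0,0.0,0.4],[-0.01,-0.01,0.0]],[1,[-0.01,0.01,0.4],[0.0,0.0,0.01]],[1,[0.0,0.01,0.39],[0.0,-0.01,0.0]],[1,[0.0,0.0,0.4],[0.0,0.0,0.0]]]
```

View pics/top1.png

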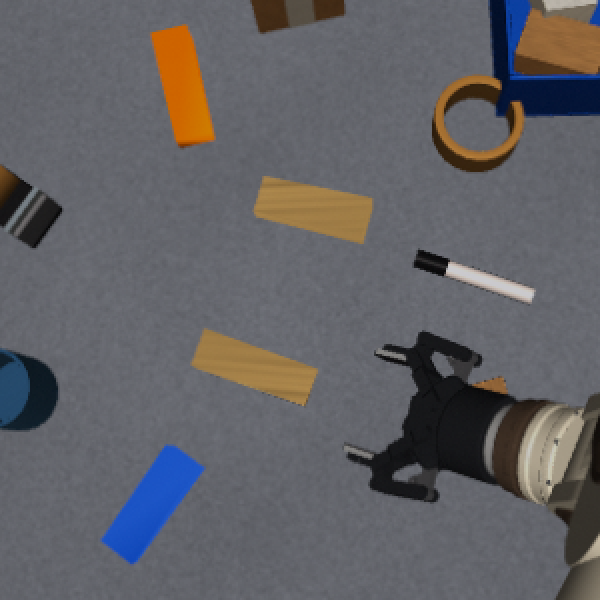

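View pics/scene1.png

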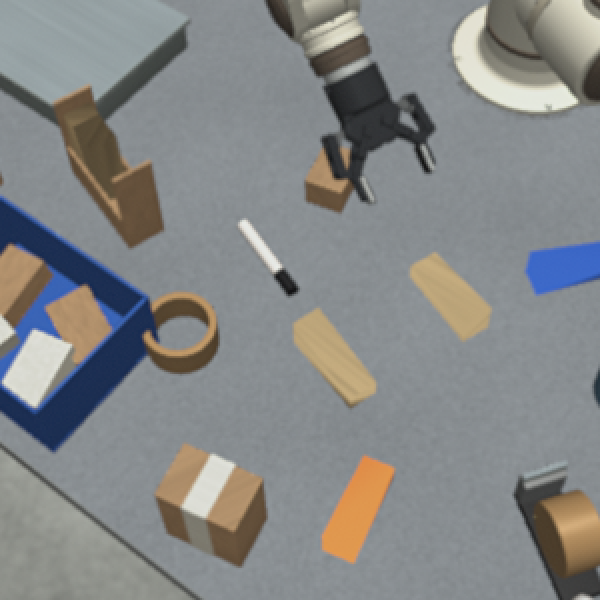

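```bash
python3 - <<'E'
from h import *
for p in [(375,295),(402,289),(411,325),(384,331)]: print(plane("top",p,.05).round(3))
p,R,o=now()
# body lower corner along final grasp
for P in (p,np.array([.4483,.1449,.015])):
  for dz in (73,120,170):
    print(dz,(P+R.apply([-.040,0,-dz*1e-3])).round(3))
E
```

```text
[ 0.417 -0.053  0.05 ]
[ 0.428 -0.108  0.05 ]
[ 0.355 -0.123  0.05 ]
[ 0.345 -0.069  0.05 ]
73 [ 0.388 -0.017  0.108]
120 [ 0.375 -0.051  0.138]
170 [ 0.362 -0.087  0.171]
73 [0.421 0.068 0.031]
120 [0.408 0.034 0.061]
170 [ 0.395 -0.002  0.093]
```

{"name": "arm_command", "arguments": {
  "motion": [
    [1, [0, 0, 0.4], [0, 0, 0]],
    [1, [0, 0, 0.4], [0, 0, 0]],
    [1, [0, 0.02, 0.4], [0, 0, 0]],
    [1, [0, 0, 0.4], [0, 0, 0]],
    [1, [0, 0, 0.4], [0, 0, 0]],
    [1, [0, 0, 0], [0, 0, 0]],
    [0, [0, 0, 0], [0, 0, 0]],
    [0, [0, 0, 0], [0, 0, 0]],
    [0, [0, 0, 0], [0, 0, 0]],
    [0, [0, 0, 0], [0, 0, 0]]
  ],
  "newtons": 60
}}

```text
time: 4.82
ee_pos: [0.4485, 0.1454, 0.0161]
tcp_rot: [179.9, -50.3, 70.1]
wrist_force: [-3.3, -2.3, 5.8]
opening: 0.037
```

```bash
python3 - <<'E'
from h import *
st()
for n in("scene","top"): cv2.imwrite(f"pics/{n}2.png",viewer.camera(n)[150:350,200:450].repeat(3,0).repeat(3,1))
E
```

```text
t 4.83 p [0.4485 0.1454 0.0161] q [-12.1 -17.6 -44.7  53.4  49.6 102.3] z [ 0.263  0.723 -0.639] xyaw 70.1 F [-3.3 -2.3  5.8] op 0.037
```

View pics/top2.png

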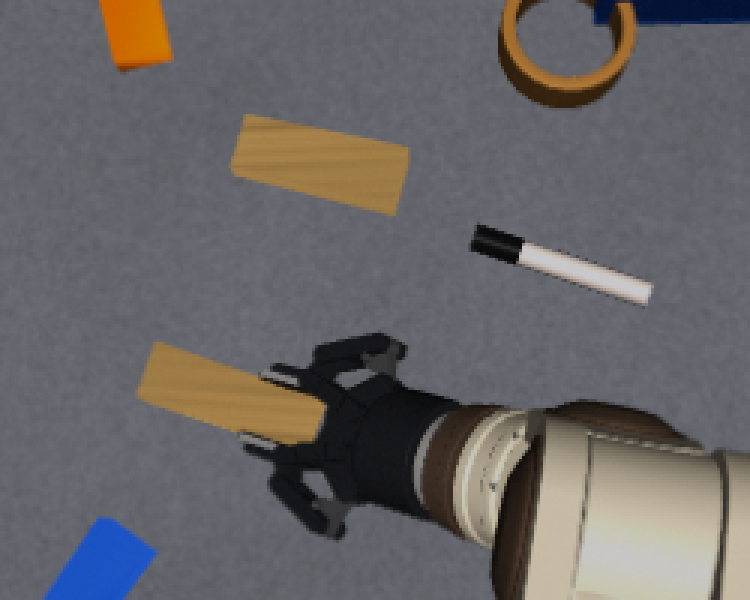

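View pics/scene2.png

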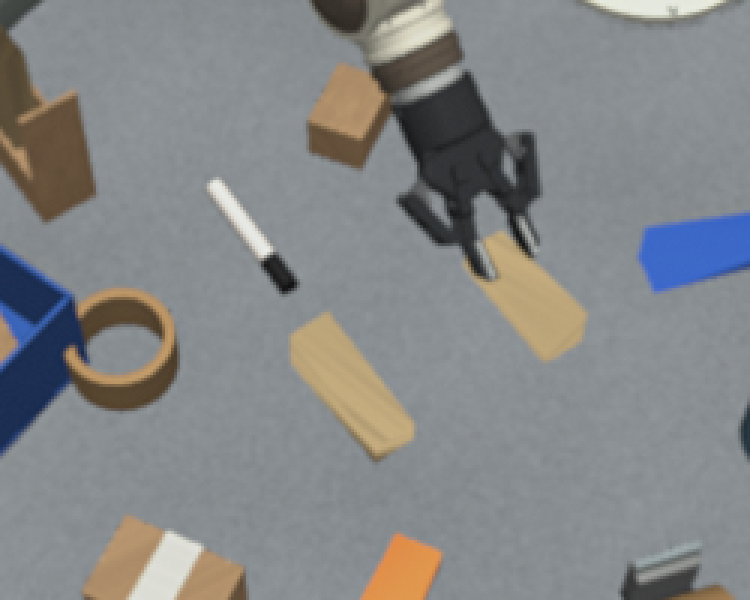

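```bash
python3 - <<'E'
from h import *
p,R,o=now()
G=p-GD*R.apply([0,0,1]); print(G)
R2=tool(70,-40)
s=plan([(p+[0,0,.06],R)],0,vmax=.03)
# rotate about G
rows=15
w=[]
for i in range(1,16):
    Ri=tool(70,50-6*i); w.append((tcp(G+[0,0,.06+.02*min(1,i/5)],Ri),Ri))
s=plan(w,0,start=s,wmax=6.2); print(s[0])
E
```

```text
[0.44354956 0.13190336 0.02804083]
2 rows
[[0,[0.38,0.0,-0.32],[0.0,0.0,0.0]],[0,[0.39,0.0,-0.32],[0.0,0.0,0.0]]]
15 rows
[[0,[0.02,0.0,-0.04],[0.0,-1.0,0.01]],[0,[0.01,0.0,-0.05],[0.0,-1.0,0.0]],[0,[0.01,0.0,-0.06],[0.0,-1.0,0.0]],[0,[0.0,0.0,-0.06],[0.0,-1.0,0.0]],[0,[0.0,0.0,-0.06],[0.0,-1.0,0.0]],[0,[-0.03,0.0,0.0],[0.0,-1.0,0.0]],[0,[-0.04,0.0,0.0],[0.0,-1.0,0.0]],[0,[-0.03,0.0,0.0],[0.0,-1.0,0.0]],[0,[-0.03,0.0,0.0],[0.0,-1.0,0.0]],[0,[-0.03,0.0,-0.01],[0.0,-1.0,0.0]],[0,[-0.04,0.0,0.0],[0.0,-1.0,0.0]],[0,[-0.03,0.0,0.0],[0.0,-1.0,0.0]]]
[[0,[-0.03,0.0,0.0],[0.0,-1.0,0.0]],[0,[-0.03,0.0,0.0],[0.0,-1.0,0.0]],[0,[-0.04,0.0,-0.01],[0.0,-1.0,0.0]]]
[0.43937225 0.12063991 0.09405751]
```

{"name": "arm_command", "arguments": {
  "motion": [
    [0, [0.4, 0, -0.3], [0, 0, 0]],
    [0, [0.4, 0, -0.3], [0, 0, 0]],
    [0, [0, 0, -0.05], [0, -1, 0]],
    [0, [0, 0, -0.05], [0, -1, 0]],
    [0, [0, 0, -0.05], [0, -1, 0]],
    [0, [0, 0, -0.05], [0, -1, 0]],
    [0, [0, 0, -0.05], [0, -1, 0]],
    [0, [-0.03, 0, 0], [0, -1, 0]],
    [0, [-0.03, 0, 0], [0, -1, 0]],
    [0, [-0.03, 0, 0], [0, -1, 0]],
    [0, [-0.03, 0, 0], [0, -1, 0]],
    [0, [-0.03, 0, 0], [0, -1, 0]]
  ]
}}

```text
time: 6.42
ee_pos: [0.4429, 0.1315, 0.0857]
tcp_rot: [180.0, 10.0, 70.0]
wrist_force: [-0.8, 0.1, -1.7]
opening: 0.0371
```

{"name": "arm_command", "arguments": {
  "motion": [
    [0, [-0.03, 0, 0], [0, -1, 0]],
    [0, [-0.03, 0, 0], [0, -1, 0]],
    [0, [-0.03, 0, 0], [0, -1, 0]],
    [0, [-0.03, 0, 0], [0, -1, 0]],
    [0, [-0.03, 0, 0], [0, -1, 0]],
    [0, [0, 0, 0], [0, 0, 0]],
    [0, [0, 0, 0], [0, 0, 0]]
  ]
}}

```text
time: 7.3
ee_pos: [0.4401, 0.124, 0.0887]
tcp_rot: [-180.0, 39.7, 70.1]
wrist_force: [0.0, 0.0, -1.2]
opening: 0.0366
```

```bash
python3 - <<'E'
from h import *
st(); p,R,o=now(); print(p-GD*R.apply([0,0,1]))
for n in("scene","top"): cv2.imwrite(f"pics/{n}3.png",viewer.camera(n)[130:330,200:450].repeat(3,0).repeat(3,1))
E
```

```text
t 7.3 p [0.4401 0.124  0.0887] q [ 31.4  22.8   7.8 108.  -23.5 148.4] z [-0.218 -0.6   -0.77 ] xyaw 70.1 F [ 0.   0.  -1.2] op 0.0366
[0.44415106 0.13519613 0.10310634]
```

View pics/scene3.png

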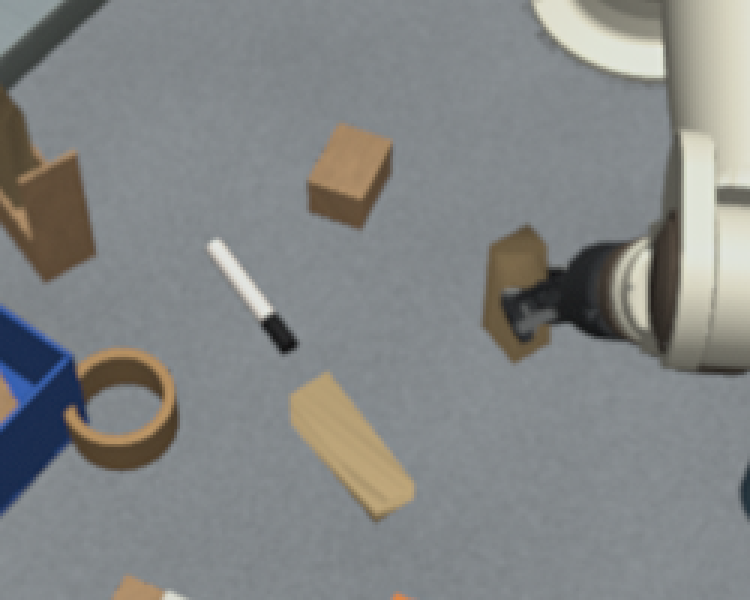

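View pics/top3.png

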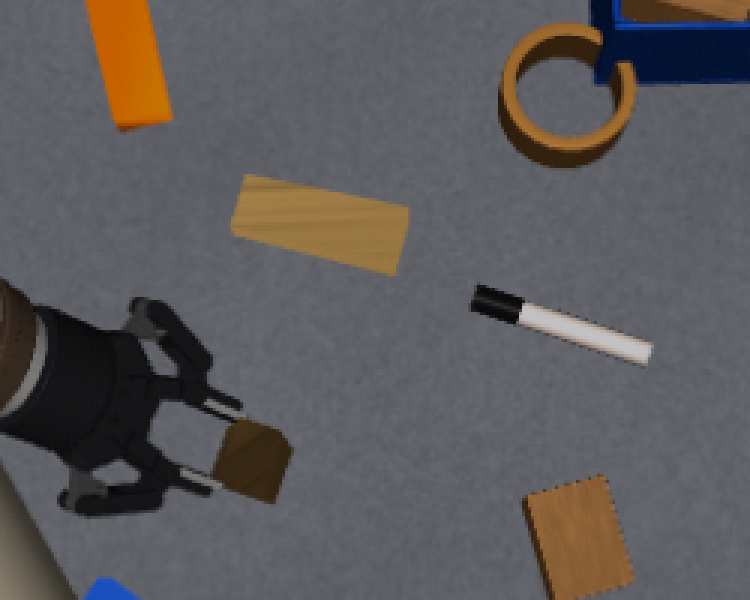

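```bash
python3 - <<'E'
from h import *
p,R,o=now(); print(R.inv().apply([0,0,-.024])/.06,R.inv().apply([0,0,-.002])/.06)
E
```

```text
[ 0.25512006 -0.00038995  0.30808052] [ 2.12600048e-02 -3.24957405e-05  2.56733763e-02]
```

{"name": "arm_command", "arguments": {
  "motion": [
    [0, [0.13, 0, 0.15], [0, 0, 0]],
    [0, [0.13, 0, 0.15], [0, 0, 0]],
    [0, [0.02, 0, 0.03], [0, 0, 0]],
    [0, [0, 0, 0], [0, 0, 0]]
  ]
}}

```text
time: 7.9
ee_pos: [0.4398, 0.1242, 0.0625]
tcp_rot: [-180.0, 39.8, 70.1]
wrist_force: [0.3, -0.2, -0.6]
opening: 0.037
```

{"name": "arm_command", "arguments": {
  "motion": [
    [0, [0.02, 0, 0.025], [0, 0, 0]],
    [0, [0, 0, 0], [0, 0, 0]]
  ]
}}

```text
time: 8.15
ee_pos: [0.44, 0.1243, 0.0608]
tcp_rot: [180.0, 39.8, 70.1]
wrist_force: [0.1, -0.4, -0.8]
opening: 0.0368
```

{"name": "arm_command", "arguments": {
  "motion": [
    [0, [0.02, 0, 0.025], [0, 0, 0]],
    [0, [0, 0, 0], [0, 0, 0]]
  ]
}}

```text
time: 8.4
ee_pos: [0.4402, 0.1245, 0.0599]
tcp_rot: [179.9, 39.7, 70.1]
wrist_force: [-1.4, 3.2, 7.6]
opening: 0.037
```

{"name": "arm_command", "arguments": {
  "motion": [
    [0, [0.015, 0, 0.02], [0, 0, 0]],
    [0, [0, 0, 0], [0, 0, 0]]
  ]
}}

```text
time: 8.65
ee_pos: [0.4403, 0.1246, 0.0596]
tcp_rot: [179.9, 39.7, 70.1]
wrist_force: [-1.7, 5.2, 17.0]
opening: 0.0367
```

{"name": "arm_command", "arguments": {
  "motion": [
    [1, [0, 0, 0], [0, 0, 0]],
    [1, [0, 0, 0], [0, 0, 0]],
    [1, [0, 0, 0], [0, 0, 0]],
    [1, [0, 0, -0.3], [0, 0, 0]],
    [1, [0, 0, -0.5], [0, 0, 0]],
    [1, [0, 0, -0.5], [0, 0, 0]],
    [1, [0, 0, -0.5], [0, 0, 0]],
    [1, [0, 0, 0], [0, 0, 0]]
  ]
}}

```text
time: 9.65
ee_pos: [0.4641, 0.1901, 0.141]
tcp_rot: [179.9, 39.7, 70.1]
wrist_force: [-0.0, -0.3, -0.3]
opening: 0.0855
```

```bash
python3 - <<'E'
from h import *
st(); t=viewer.camera("top");s=viewer.camera("scene")
cv2.imwrite("pics/top4.png",cv2.resize(t[240:330,220:340],None,fx=5,fy=5,interpolation=2))
cv2.imwrite("pics/scene4.png",cv2.resize(s[180:290,330:440],None,fx=5,fy=5,interpolation=2))
p,R,o=now()
pl=np.array([.4403,.1246,.0596]);d=np.array([np.cos(np.radians(70)),np.sin(np.radians(70)),0])
G=pl-GD*R.apply([0,0,1]); S=G-.028*d; print("G",G,"sole",S, "top face corners pred:")
w=np.array([d[1],-d[0],0])*.02
for c in (S+w,S-w,S+.026*d+w,S+.026*d-w):
    c=c.copy();c[2]=.12; print(proj("top",c),proj("scene",c))
E
```

```text
t 9.65 p [0.4641 0.1901 0.141 ] q [ 35.3  30.4  23.8 117.6 -21.4 151.9] z [-0.216 -0.601 -0.77 ] xyaw 70.1 F [-0.  -0.3 -0.3] op 0.0855
G [0.444385   0.13585459 0.07396443] sole [0.43480844 0.1095432  0.07396443] top face corners pred:
[293.98706108 275.06401777] [362.37835908 217.35223479]
[286.91512799 295.29874323] [375.2767216 210.2123156]
[280.95648258 270.64568311] [368.53482286 224.57732345]
[273.82986752 290.80586809] [381.478783   217.31656351]
```

View pics/top4.png

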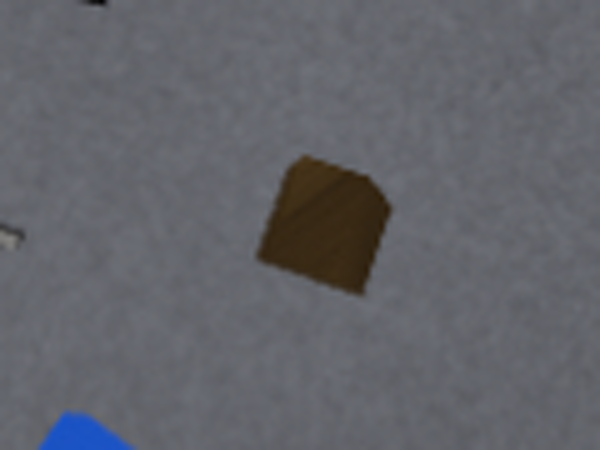

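View pics/scene4.png

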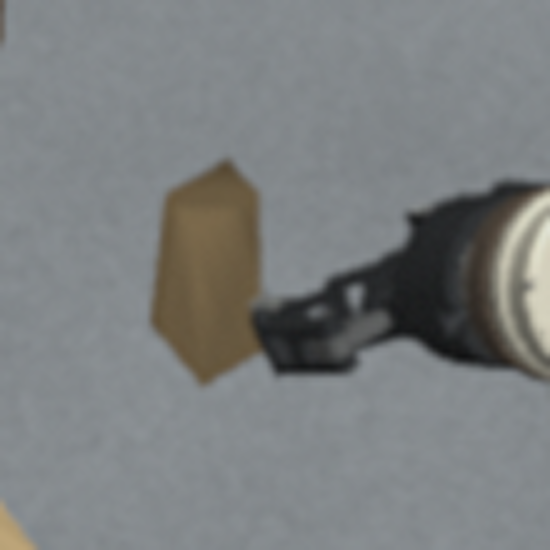

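```bash
python3 - <<'E'
from h import *
R=tool(70,0)
s=plan([([.4399,.1236,.2],R)],1,wmax=6.2)
s=plan([([.4399,.1236,.077],R)],1,start=([.4399,.1236,.2],R),vmax=.031)
E
```

```text
7 rows
[[1,[-0.22,0.0,0.0],[0.0,0.95,0.0]],[1,[-0.22,0.0,-0.03],[0.0,0.95,0.0]],[1,[-0.21,0.0,-0.05],[0.0,0.94,0.01]],[1,[-0.21,0.0,-0.07],[0.0,0.95,0.0]],[1,[-0.2,0.0,-0.09],[0.0,0.95,0.0]],[1,[-0.19,0.0,-0.1],[0.0,0.95,0.0]],[1,[-0.18,0.0,-0.13],[0.0,0.95,0.0]]]
4 rows
[[1,[0.0,0.0,0.51],[0.0,0.0,0.0]],[1,[0.0,0.0,0.52],[0.0,0.0,0.0]],[1,[0.0,0.0,0.51],[0.0,0.0,0.0]],[1,[0.0,0.0,0.51],[0.0,0.0,0.0]]]
```

{"name": "arm_command", "arguments": {
  "motion": [
    [1, [-0.22, 0, 0], [0, 0.95, 0]],
    [1, [-0.22, 0, -0.05], [0, 0.95, 0]],
    [1, [-0.2, 0, -0.05], [0, 0.95, 0]],
    [1, [-0.2, 0, -0.07], [0, 0.95, 0]],
    [1, [-0.2, 0, -0.1], [0, 0.95, 0]],
    [1, [-0.2, 0, -0.1], [0, 0.95, 0]],
    [1, [-0.2, 0, -0.15], [0, 0.95, 0]],
    [1, [0, 0, 0], [0, 0, 0]]
  ]
}}

```text
time: 10.75
ee_pos: [0.4392, 0.122, 0.2036]
tcp_rot: [179.9, -0.2, 69.9]
wrist_force: [0.5, -0.7, -0.1]
opening: 0.0851
```

```bash
python3 - <<'E'
from h import *
st()
s=plan([([.4399,.1236,.14],tool(70,0)),([.4399,.1236,.077],tool(70,0))],1,vmax=.031)
E
```

```text
t 10.75 p [0.4392 0.122  0.2036] q [ 1.550e+01 -8.100e+00 -3.100e+00  9.490e+01  1.000e-01  1.256e+02] z [ 0.003  0.003 -1.   ] xyaw 69.9 F [ 0.5 -0.7 -0.1] op 0.0851
6 rows
[[1,[0.01,0.0,0.35],[0.01,-0.01,-0.01]],[1,[0.01,0.0,0.36],[0.0,-0.01,0.0]],[1,[0.01,0.0,0.35],[0.01,-0.01,-0.01]],[1,[0.0,0.0,0.35],[0.0,0.0,0.0]],[1,[0.0,0.0,0.35],[0.0,0.0,0.0]],[1,[0.0,0.0,0.35],[0.0,0.0,0.0]]]
```

{"name": "arm_command", "arguments": {
  "motion": [
    [1, [0.03, 0, 0.35], [0, 0, 0]],
    [1, [0, 0, 0.35], [0, 0, 0]],
    [1, [0, 0, 0.35], [0, 0, 0]],
    [1, [0, 0, 0.35], [0, 0, 0]],
    [1, [0, 0, 0.35], [0, 0, 0]],
    [1, [0, 0, 0.35], [0, 0, 0]],
    [1, [0, 0, 0], [0, 0, 0]],
    [0, [0, 0, 0], [0, 0, 0]],
    [0, [0, 0, 0], [0, 0, 0]],
    [0, [0, 0, 0], [0, 0, 0]],
    [0, [0, 0, 0], [0, 0, 0]]
  ]
}}

```text
time: 12.12
ee_pos: [0.441, 0.126, 0.0781]
tcp_rot: [179.9, -0.2, 70.1]
wrist_force: [-1.0, 0.6, 5.9]
opening: 0.039
```

{"name": "arm_command", "arguments": {
  "motion": [
    [0, [0, 0, -0.1], [0, 0, 0]],
    [0, [0, 0, -0.4], [0, 0, 0]],
    [0, [0, 0, -0.6], [0, 0, 0]],
    [0, [0, 0, -0.6], [0, 0, 0]],
    [0, [0, 0, -0.6], [0, 0, 0]],
    [0, [0, 0, -0.6], [0, 0, 0]],
    [0, [0, 0, 0], [0, 0, 0]]
  ]
}}

```text
time: 13.0
ee_pos: [0.4412, 0.1257, 0.2537]
tcp_rot: [179.8, -0.2, 70.1]
wrist_force: [-0.2, -0.0, -1.8]
opening: 0.0386
```

```bash
python3 - <<'E'
from h import *
st()
u=np.array([np.cos(np.radians(72.3)),np.sin(np.radians(72.3)),0]);O=np.array([.586,-.3193,0])
# sole -> G offset .015 along u ; sole target carton x=+3 (clear of packed_2 at -2)
p,R,o=now()
for cx in (.004,): 
    P=O+(cx+.015)*u; print(P)
    Pt=P.copy();Pt[2]=p[2]; plan([(Pt,tool(72.3,0))],0)
t=viewer.camera("top");s=viewer.camera("scene")
cv2.imwrite("pics/top5.png",cv2.resize(t[140:340,180:380],None,fx=3,fy=3,interpolation=2))
cv2.imwrite("pics/scene5.png",cv2.resize(s[80:280,300:500],None,fx=3,fy=3,interpolation=2))
E
```

```text
t 13.0 p [0.4412 0.1257 0.2537] q [ 1.580e+01 -6.400e+00  4.100e+00  1.002e+02  1.000e-01  1.258e+02] z [ 0.004  0.003 -1.   ] xyaw 70.1 F [-0.2 -0.  -1.8] op 0.0386
[ 0.59177663 -0.30119943  0.        ]
11 rows
[[0,[-0.53,0.43,0.0],[0.0,0.0,-0.03]],[0,[-0.53,0.44,0.0],[0.01,-0.01,-0.04]],[0,[-0.54,0.43,0.0],[0.0,0.0,-0.03]],[0,[-0.53,0.43,0.0],[0.0,0.0,-0.04]],[0,[-0.54,0.43,0.0],[0.0,-0.01,-0.03]],[0,[-0.53,0.42,0.0],[0.01,0.0,-0.03]],[0,[-0.54,0.42,-0.01],[0.0,-0.01,-0.04]],[0,[-0.55,0.43,0.0],[0.0,0.0,-0.03]],[0,[-0.54,0.42,0.0],[0.01,0.0,-0.03]],[0,[-0.54,0.41,0.0],[0.0,-0.01,-0.04]],[0,[-0.55,0.42,0.0],[0.0,0.0,-0.03]]]
```

View pics/top5.png

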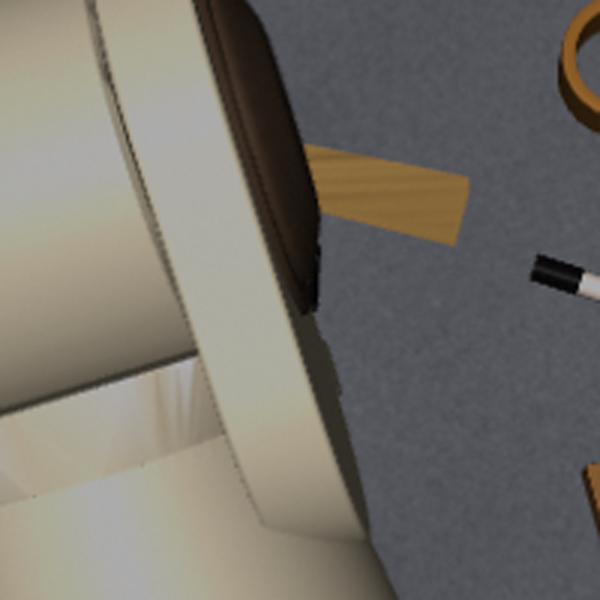

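View pics/scene5.png

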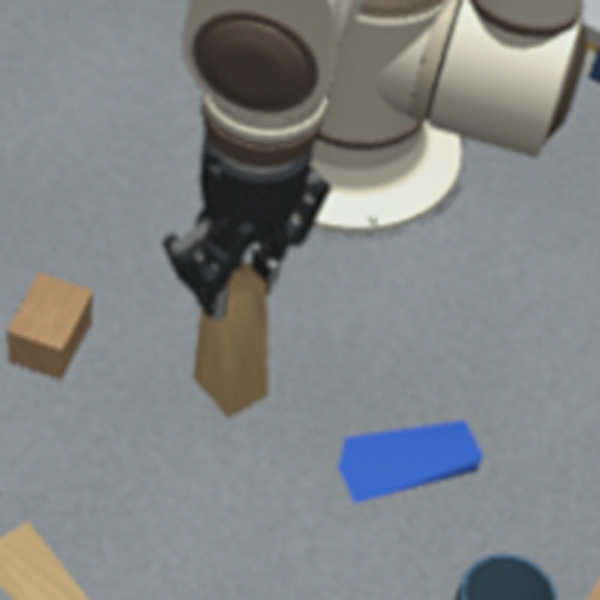

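```bash
python3 - <<'E'
from h import *
u=np.array([np.cos(np.radians(72.3)),np.sin(np.radians(72.3)),0]);O=np.array([.586,-.3193,0])
p,R,o=now()
P=O+.0246*u; P[2]=p[2]; print(P)
plan([(P,tool(72.3,0))],0)
E
```

```text
[ 0.59347921 -0.29586453  0.25066393]
10 rows
[[0,[-0.57,0.48,0.0],[0.0,0.0,-0.04]],[0,[-0.58,0.48,0.0],[0.0,0.0,-0.03]],[0,[-0.58,0.47,0.0],[0.0,-0.01,-0.04]],[0,[-0.57,0.47,0.0],[0.0,0.0,-0.04]],[0,[-0.58,0.47,0.0],[0.0,0.0,-0.04]],[0,[-0.59,0.47,-0.01],[0.0,0.0,-0.03]],[0,[-0.58,0.47,0.0],[0.0,0.0,-0.04]],[0,[-0.59,0.46,0.0],[0.0,0.0,-0.04]],[0,[-0.59,0.46,0.0],[0.0,-0.01,-0.03]],[0,[-0.58,0.46,0.0],[0.0,0.0,-0.04]]]
```

{"name": "arm_command", "arguments": {
  "motion": [
    [0, [-0.58, 0.47, -0.02], [0, 0, -0.04]],
    [0, [-0.58, 0.47, 0], [0, 0, -0.04]],
    [0, [-0.58, 0.47, 0], [0, 0, -0.04]],
    [0, [-0.58, 0.47, 0], [0, 0, -0.04]],
    [0, [-0.58, 0.47, 0], [0, 0, -0.04]],
    [0, [-0.58, 0.47, 0], [0, 0, -0.04]],
    [0, [-0.58, 0.47, 0], [0, 0, -0.04]],
    [0, [-0.58, 0.46, 0], [0, 0, -0.04]],
    [0, [-0.58, 0.46, 0], [0, 0, -0.04]],
    [0, [-0.58, 0.46, 0], [0, 0, -0.04]],
    [0, [0, 0, 0], [0, 0, 0]],
    [0, [0, 0, 0], [0, 0, 0]]
  ]
}}

```text
time: 14.6
ee_pos: [0.5928, -0.2941, 0.2501]
tcp_rot: [-179.9, -0.2, 72.5]
wrist_force: [-0.6, 1.0, -1.3]
opening: 0.0388
```

```bash
python3 - <<'E'
from h import *
st()
u=np.array([np.cos(np.radians(72.3)),np.sin(np.radians(72.3)),0]);O=np.array([.586,-.3193,0])
p,R,o=now()
P=O+.0246*u; P[2]=.17; 
plan([(P,tool(72.3,0))],0,vmax=.03)
t=viewer.camera("top");s=viewer.camera("scene")
cv2.imwrite("pics/top6.png",cv2.resize(t[120:270,420:620],None,fx=4,fy=4,interpolation=2))
cv2.imwrite("pics/scene6.png",cv2.resize(s[70:250,140:280],None,fx=4,fy=4,interpolation=2)[:600])
E
```

```text
t 14.6 p [ 0.5928 -0.2941  0.2501] q [-2.64e+01  2.35e+01  3.74e+01  1.04e+02  1.00e-01  8.11e+01] z [-0.002  0.003 -1.   ] xyaw 72.5 F [-0.6  1.  -1.3] op 0.0388
3 rows
[[0,[-0.01,0.01,0.44],[-0.01,-0.01,0.01]],[0,[-0.01,0.01,0.45],[-0.01,-0.01,0.01]],[0,[-0.01,0.0,0.44],[0.0,-0.01,0.01]]]
```

View pics/top6.png

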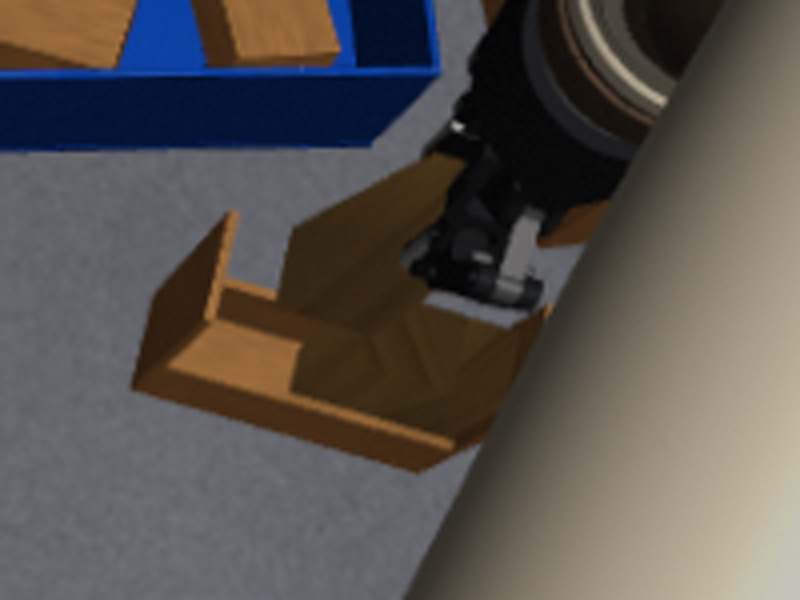

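View pics/scene6.png

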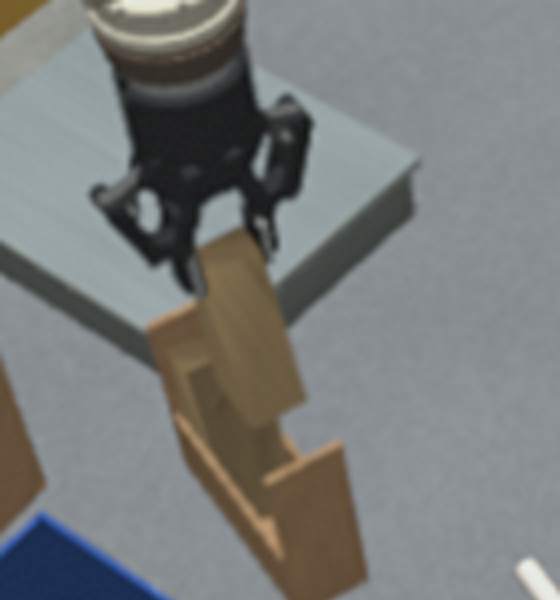

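{"name": "arm_command", "arguments": {
  "motion": [
    [0, [-0.01, 0.02, 0.45], [0, 0, 0]],
    [0, [-0.01, 0, 0.45], [0, 0, 0]],
    [0, [-0.01, 0, 0.4], [0, 0, 0]],
    [0, [0, 0, 0.2], [0, 0, 0]],
    [0, [0, 0, 0.2], [0, 0, 0]],
    [0, [0, 0, 0], [0, 0, 0]],
    [0, [0, 0, 0], [0, 0, 0]]
  ]
}}

```text
time: 15.58
ee_pos: [0.5941, -0.2963, 0.1505]
tcp_rot: [179.9, -0.1, 72.5]
wrist_force: [-0.1, 0.7, -1.4]
opening: 0.0383
```

```bash
python3 - <<'E'
from h import *
st()
u=np.array([np.cos(np.radians(72.3)),np.sin(np.radians(72.3)),0]);O=np.array([.586,-.3193,0]);v=np.array([-u[1],u[0],0])
p,R,o=now(); print("carton xy",(p-O)@u,(p-O)@v)
# predicted wedge bottom corners pixel
S=p-.0176*u; zb=p[2]-.0781
for a in(0,.048):
  for b in (-.02,.02):
    c=S+a*u+b*v; c[2]=zb; print(a,b,proj("scene",c).round(1),proj("top",c).round(1))
t=viewer.camera("top");s=viewer.camera("scene")
cv2.imwrite("pics/top7.png",cv2.resize(t[150:250,430:570],None,fx=5,fy=5,interpolation=2))
cv2.imwrite("pics/scene7.png",cv2.resize(s[110:230,150:250],None,fx=5,fy=5,interpolation=2))
E
```

```text
t 15.57 p [ 0.5941 -0.2963  0.1505] q [-26.6  20.3  21.9  91.5   0.1  81. ] z [ 0.002  0.001 -1.   ] xyaw 72.5 F [-0.1  0.7 -1.4] op 0.0383
carton xy 0.024401288260158704 -0.0007278231547888617
0 -0.02 [198.8 188.2] [501.2 197.1]
0 0.02 [211.6 181.4] [497.1 215.3]
0.048 -0.02 [207.6 199.9] [478.9 190.6]
0.048 0.02 [220.6 192.9] [474.6 208.7]
```

View pics/top7.png

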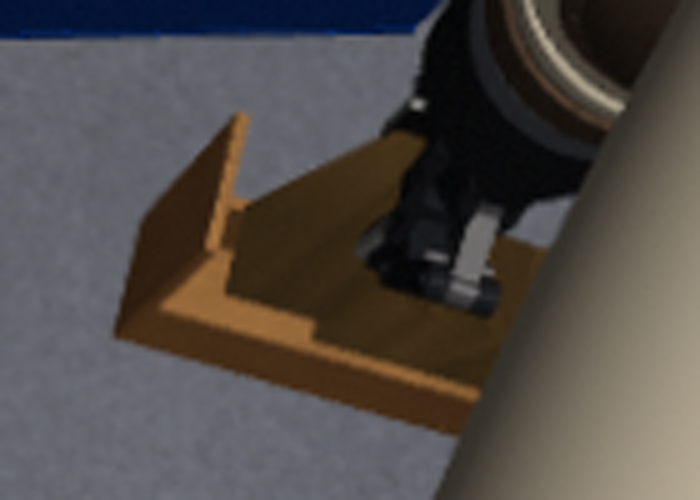

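View pics/scene7.png

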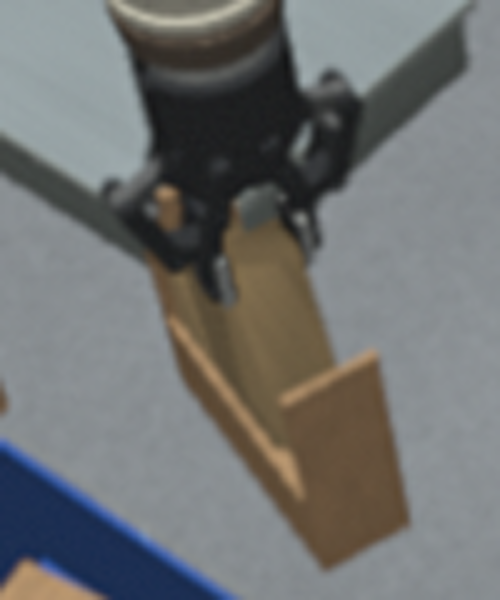

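```bash
python3 - <<'E'
from h import *
u=np.array([np.cos(np.radians(72.3)),np.sin(np.radians(72.3)),0]);O=np.array([.586,-.3193,0]);v=np.array([-u[1],u[0],0])
img=cv2.imread("pics/top7.png"); im2=cv2.imread("pics/scene7.png")
def dr(P,Q,col):
  for n,i,o in(("top",img,(430,150)),("scene",im2,(150,110))):
    a=[tuple(int(k) for k in ((proj(n,x)-o+.5)*5-.5)) for x in(P,Q)]; cv2.line(i,a[0],a[1],col,1)
for b in (-.028,-.023,.023,.028):
  dr(O+-.0775*u+b*v+[0,0,.06],O+.0775*u+b*v+[0,0,.06],(0,255,0))
for a in (.0775,.0825): dr(O+a*u-.028*v+[0,0,.15],O+a*u+.028*v+[0,0,.15],(255,255,0))
dr(O+.0825*u-.028*v,O+.0825*u+.028*v,(0,0,255))
dr(O-.0825*u+.028*v,O+.0825*u+.028*v,(0,0,255))
cv2.imwrite("pics/ov.png",np.hstack([img,np.zeros((500,0,3),np.uint8)])); cv2.imwrite("pics/ov2.png",im2)
E
```

```text
(no output)
```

View pics/ov.png

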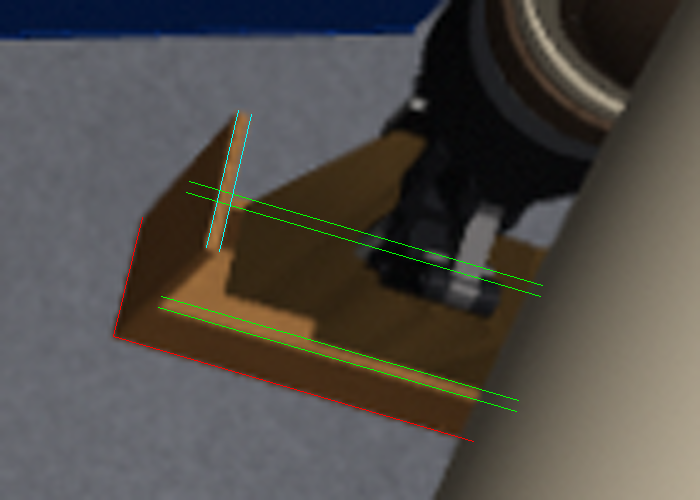

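View pics/ov2.png

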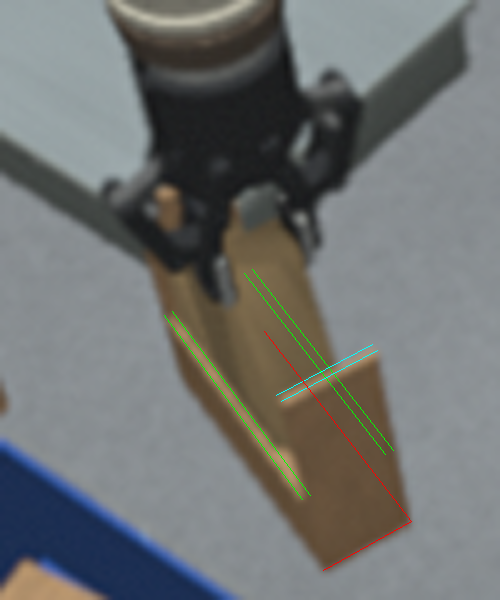

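{"name": "arm_command", "arguments": {
  "motion": [
    [0, [0, -0.01, 0.2], [0, 0, 0]],
    [0, [0, 0, 0.2], [0, 0, 0]],
    [0, [0, 0, 0.2], [0, 0, 0]],
    [0, [0, 0, 0], [0, 0, 0]]
  ]
}}

```text
time: 16.18
ee_pos: [0.5926, -0.2956, 0.1118]
tcp_rot: [-179.9, -0.1, 72.5]
wrist_force: [0.5, 0.6, -1.1]
opening: 0.0388
```

{"name": "arm_command", "arguments": {
  "motion": [
    [0, [0, 0, 0.2], [0, 0, 0]],
    [0, [0, 0, 0.15], [0, 0, 0]],
    [0, [0, 0, 0], [0, 0, 0]]
  ]
}}

```text
time: 16.55
ee_pos: [0.5929, -0.2957, 0.0915]
tcp_rot: [-179.9, -0.1, 72.5]
wrist_force: [-0.7, 0.4, -0.7]
opening: 0.0383
```

{"name": "arm_command", "arguments": {
  "motion": [
    [0, [-0.05, 0, 0.05], [0, 0, 0]],
    [0, [-0.02, 0, 0.04], [0, 0, 0]],
    [0, [0, 0, 0], [0, 0, 0]]
  ]
}}

```text
time: 16.92
ee_pos: [0.5919, -0.3001, 0.0871]
tcp_rot: [-180.0, -0.1, 72.5]
wrist_force: [0.4, -0.4, -0.1]
opening: 0.0386
```

{"name": "arm_command", "arguments": {
  "motion": [
    [0, [0, 0, 0.03], [0, 0, 0]],
    [0, [0, 0, 0.02], [0, 0, 0]],
    [0, [0, 0, 0], [0, 0, 0]]
  ]
}}

```text
time: 17.3
ee_pos: [0.592, -0.2998, 0.0841]
tcp_rot: [-180.0, -0.1, 72.5]
wrist_force: [-0.1, 0.5, -1.1]
opening: 0.0389
```

{"name": "arm_command", "arguments": {
  "motion": [
    [0, [-0.02, 0, 0.02], [0, 0, 0]],
    [0, [0, 0, 0.02], [0, 0, 0]],
    [0, [0, 0, 0], [0, 0, 0]]
  ]
}}

```text
time: 17.68
ee_pos: [0.5918, -0.3011, 0.0832]
tcp_rot: [179.9, -0.1, 72.5]
wrist_force: [-3.0, 1.7, 7.2]
opening: 0.0382
```

{"name": "arm_command", "arguments": {
  "motion": [
    [0, [-0.02, 0, 0.01], [0, 0, 0]],
    [0, [0, 0, 0], [0, 0, 0]]
  ]
}}

```text
time: 17.92
ee_pos: [0.5916, -0.3018, 0.0832]
tcp_rot: [179.9, -0.2, 72.5]
wrist_force: [-2.3, 5.2, 10.2]
opening: 0.0387
```

{"name": "arm_command", "arguments": {
  "motion": [
    [1, [0, 0, 0], [0, 0, 0]],
    [1, [0, 0, 0], [0, 0, 0]],
    [1, [0, 0, 0], [0, 0, 0]],
    [1, [0, 0, -0.3], [0, 0, 0]],
    [1, [0, 0, -0.7], [0, 0, 0]],
    [1, [0, 0, -0.9], [0, 0, 0]],
    [1, [0, 0, -0.6], [0, 0, 0]],
    [1, [0, 0, 0], [0, 0, 0]]
  ]
}}

```text
time: 18.92
ee_pos: [0.5922, -0.303, 0.2361]
tcp_rot: [179.6, -0.1, 72.5]
wrist_force: [0.6, 0.4, -0.7]
opening: 0.0855
```

```bash
python3 - <<'E'
from h import *
t=viewer.camera("top");s=viewer.camera("scene")
cv2.imwrite("pics/top8.png",cv2.resize(t[150:250,430:570],None,fx=5,fy=5,interpolation=2))
cv2.imwrite("pics/scene8.png",cv2.resize(s[110:230,150:250],None,fx=5,fy=5,interpolation=2))
d=np.array([np.cos(np.radians(72.5)),np.sin(np.radians(72.5)),0]);v=np.array([-d[1],d[0],0])
C=np.array([.6165,.0835,0])
for p in [(358,230),(417,247)]:
  m=plane("top",p,.01); print(m.round(3),"along",(m-C)@d,"lat",(m-C)@v)
R=tool(72.5,60); G=C-.040*d+[0,0,.034]; P=tcp(G,R); print("P",P)
for dz in (73,100,150): 
  q=P+R.apply([-.0425,0,-dz*1e-3]); print(dz,q.round(3),(q-C)@d)
pre=P-.12*R.apply([0,0,1]); print("pre",pre)
st()
E
```

```text
[ 0.559 -0.026  0.01 ] along -0.12160921302021924 lat 0.022464173578280698
[ 0.519 -0.15   0.01 ] along -0.2517885163573355 lat 0.023171582018009822
P [0.6093416  0.06079646 0.02465   ]
73 [ 0.584 -0.02   0.024] -0.10827517942549501
100 [ 0.577 -0.042  0.038] -0.13165786532767484
150 [ 0.564 -0.083  0.063] -0.17495913551689676
pre [ 0.57809134 -0.03831671  0.08465   ]
t 19.02 p [ 0.5914 -0.3026  0.2317] q [-2.720e+01  2.280e+01  3.420e+01  1.014e+02  1.000e-01  8.040e+01] z [ 0.001  0.002 -1.   ] xyaw 72.5 F [ 0.1  0.3 -0.1] op 0.0856
```

View pics/top8.png

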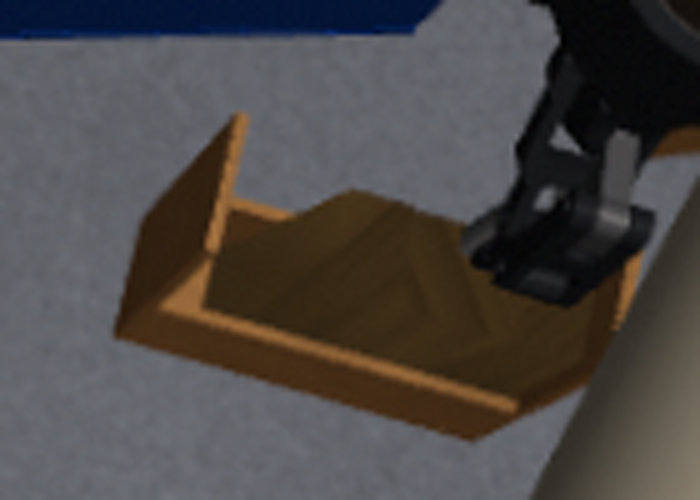

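View pics/scene8.png

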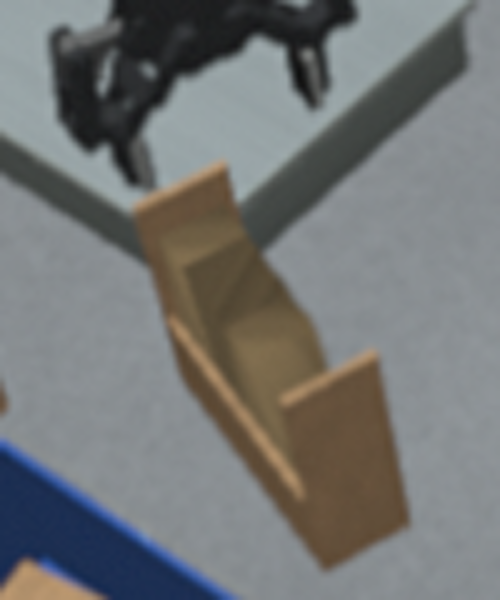

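```bash
python3 - <<'E'
from h import *
R=tool(72.5,60); P=np.array([.6093,.0608,.0247])
pre=P-.10*R.apply([0,0,1])+[0,0,.03]; print(pre)
s=plan([([pre[0],pre[1],.2],tool(72.5,0)),(pre,R)],1)
E
```

```text
[ 0.58325811 -0.02179431  0.1047    ]
17 rows
[[1,[0.63,-0.22,0.08],[0.0,0.0,0.0]],[1,[0.63,-0.22,0.07],[0.0,-0.01,0.0]],[1,[0.63,-0.22,0.08],[0.0,0.0,0.0]],[1,[0.64,-0.22,0.07],[0.01,0.0,0.0]],[1,[0.63,-0.22,0.08],[0.0,0.0,0.0]],[1,[0.63,-0.22,0.08],[0.0,-0.01,0.0]],[1,[0.63,-0.22,0.07],[0.0,0.0,0.0]],[1,[0.0,0.0,0.16],[0.0,1.0,0.0]],[1,[-0.02,0.0,0.16],[0.0,1.0,0.0]],[1,[-0.03,0.0,0.15],[0.0,1.0,0.0]],[1,[-0.05,0.0,0.15],[0.0,1.0,0.0]],[1,[-0.06,0.0,0.15],[0.0,1.0,0.0]]]
[[1,[-0.08,0.0,0.14],[0.0,1.0,0.0]],[1,[-0.1,0.0,0.13],[0.0,1.0,0.0]],[1,[-0.1,0.0,0.11],[0.0,1.0,0.0]],[1,[-0.12,0.0,0.11],[0.0,1.0,0.0]],[1,[-0.13,0.0,0.09],[0.0,1.0,0.0]]]
```

{"name": "arm_command", "arguments": {
  "motion": [
    [1, [0.63, -0.22, 0], [0, 0, 0]],
    [1, [0.63, -0.22, 0], [0, 0, 0]],
    [1, [0.63, -0.22, 0.1], [0, 0, 0]],
    [1, [0.63, -0.22, 0.1], [0, 0, 0]],
    [1, [0.63, -0.22, 0.1], [0, 0, 0]],
    [1, [0.63, -0.22, 0.1], [0, 0, 0]],
    [1, [0.63, -0.22, 0.1], [0, 0, 0]],
    [1, [0, 0, 0.15], [0, 1, 0]],
    [1, [0, 0, 0.15], [0, 1, 0]],
    [1, [-0.03, 0, 0.15], [0, 1, 0]],
    [1, [-0.05, 0, 0.15], [0, 1, 0]],
    [1, [-0.05, 0, 0.15], [0, 1, 0]]
  ]
}}

```text
time: 20.52
ee_pos: [0.5827, -0.0203, 0.1544]
tcp_rot: [-179.9, -30.3, 72.4]
wrist_force: [-0.1, 0.0, 0.2]
opening: 0.0857
```

{"name": "arm_command", "arguments": {
  "motion": [
    [1, [-0.1, 0, 0.15], [0, 1, 0]],
    [1, [-0.1, 0, 0.15], [0, 1, 0]],
    [1, [-0.1, 0, 0.1], [0, 1, 0]],
    [1, [-0.1, 0, 0.1], [0, 1, 0]],
    [1, [-0.15, 0, 0.1], [0, 1, 0]],
    [1, [0, 0, 0], [0, 0, 0]],
    [1, [0, 0, 0], [0, 0, 0]]
  ]
}}

```text
time: 21.4
ee_pos: [0.5832, -0.0209, 0.1064]
tcp_rot: [-180.0, -60.0, 72.5]
wrist_force: [0.0, 0.4, 1.1]
opening: 0.0855
```

```bash
python3 - <<'E'
from h import *
st()
t=viewer.camera("top");s=viewer.camera("scene")
cv2.imwrite("pics/top9.png",cv2.resize(t[150:300,250:450],None,fx=4,fy=4,interpolation=2))
cv2.imwrite("pics/scene9.png",cv2.resize(s[150:300,200:400],None,fx=4,fy=4,interpolation=2))
R=tool(72.5,60); P=np.array([.6093,.0608,.0247])
plan([(P-.06*R.apply([0,0,1]),R),(P,R)],1,vmax=.025)
E
```

```text
t 21.4 p [ 0.5832 -0.0209  0.1064] q [-28.8  17.5  -4.7  86.6  58.1  68.2] z [ 0.261  0.826 -0.5  ] xyaw 72.5 F [0.  0.4 1.1] op 0.0855
6 rows
[[1,[-0.16,0.0,0.31],[0.0,0.0,0.01]],[1,[-0.16,0.0,0.31],[0.01,0.0,0.0]],[1,[-0.16,0.0,0.3],[0.0,0.0,0.01]],[1,[0.0,0.0,0.33],[0.0,0.0,0.0]],[1,[0.0,0.0,0.34],[0.0,0.0,0.0]],[1,[0.0,0.0,0.33],[0.0,0.0,0.0]]]
```

View pics/top9.png

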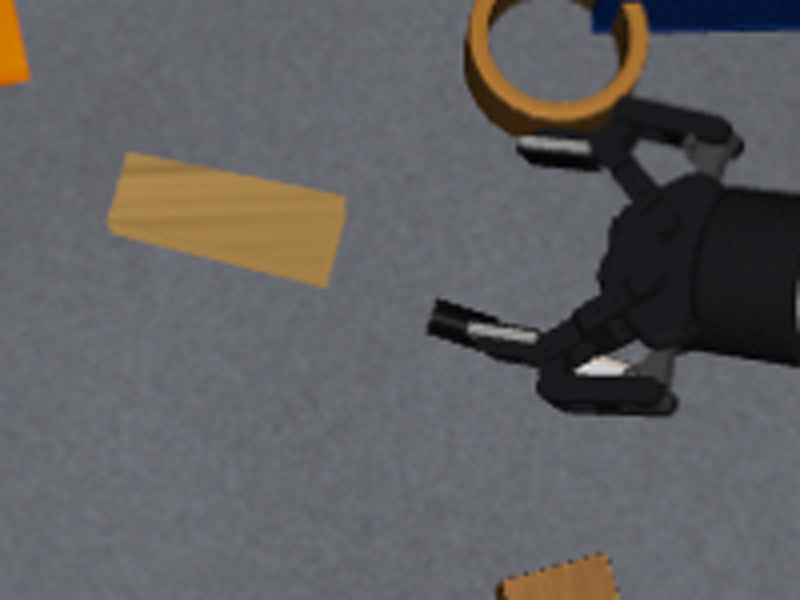

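View pics/scene9.png

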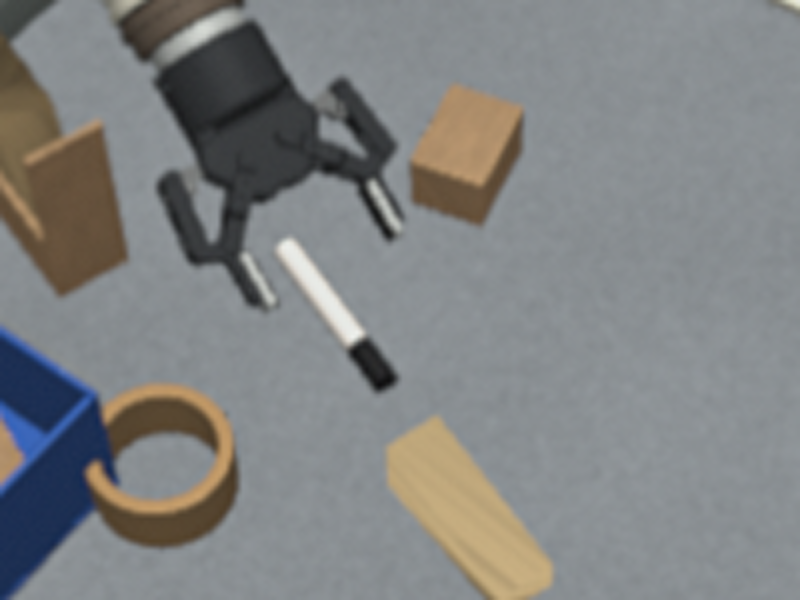

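```bash
python3 - <<'E'
from h import *
d=np.array([np.cos(np.radians(72.5)),np.sin(np.radians(72.5)),0]);v=np.array([-d[1],d[0],0])
C=np.array([.6165,.0835,0])
for p in [(366,161),(411,161),(388,140),(388,184)]:
  m=plane("top",p,.048); print(m.round(3),"along",round((m-C)@d,3),"lat",round((m-C)@v,3))
E
```

```text
[ 0.699 -0.046  0.048] along -0.099 lat -0.117
[ 0.697 -0.141  0.048] along -0.19 lat -0.144
[ 0.745 -0.095  0.048] along -0.131 lat -0.176
[ 0.647 -0.09   0.048] along -0.156 lat -0.081
```

{"name": "arm_command", "arguments": {
  "motion": [
    [0.75, [-0.16, 0, 0.3], [0, 0, 0]],
    [0.75, [-0.16, 0, 0.3], [0, 0, 0]],
    [0.75, [-0.16, 0, 0.3], [0, 0, 0]],
    [0.75, [0, 0, 0.33], [0, 0, 0]],
    [0.75, [0, 0, 0.33], [0, 0, 0]],
    [0.75, [0, 0, 0.33], [0, 0, 0]],
    [0.75, [0, 0, 0], [0, 0, 0]]
  ]
}}

```text
time: 22.38
ee_pos: [0.6084, 0.0604, 0.0257]
tcp_rot: [179.8, -60.1, 72.8]
wrist_force: [-0.2, -0.3, 0.3]
opening: 0.0643
```

```bash
python3 - <<'E'
from h import *
st()
t=viewer.camera("top");s=viewer.camera("scene")
cv2.imwrite("pics/top10.png",cv2.resize(t[150:300,250:450],None,fx=4,fy=4,interpolation=2))
cv2.imwrite("pics/scene10.png",cv2.resize(s[170:320,220:420],None,fx=4,fy=4,interpolation=2))
E
```

```text
t 22.38 p [0.6084 0.0604 0.0257] q [-20.3  15.8 -15.7  63.5  59.9  84.1] z [ 0.26   0.827 -0.499] xyaw 72.8 F [-0.2 -0.3  0.3] op 0.0643
```

View pics/top10.png

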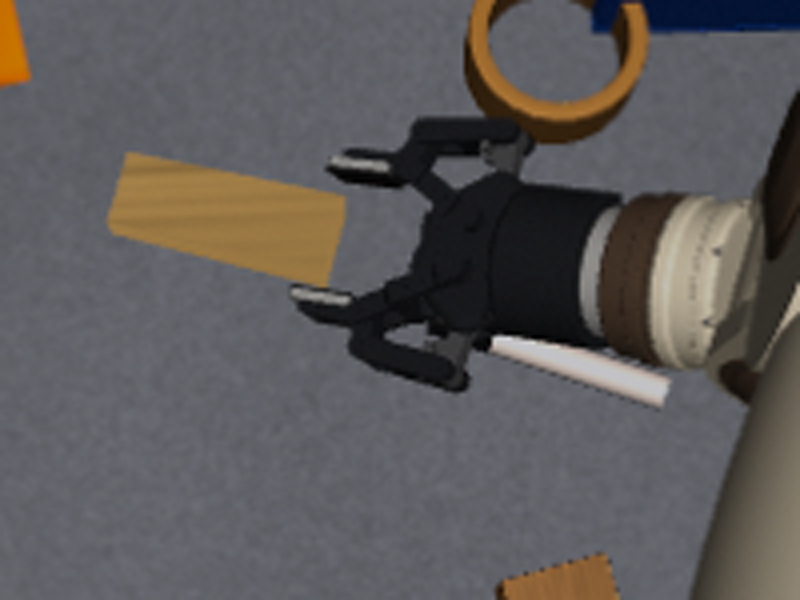

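View pics/scene10.png

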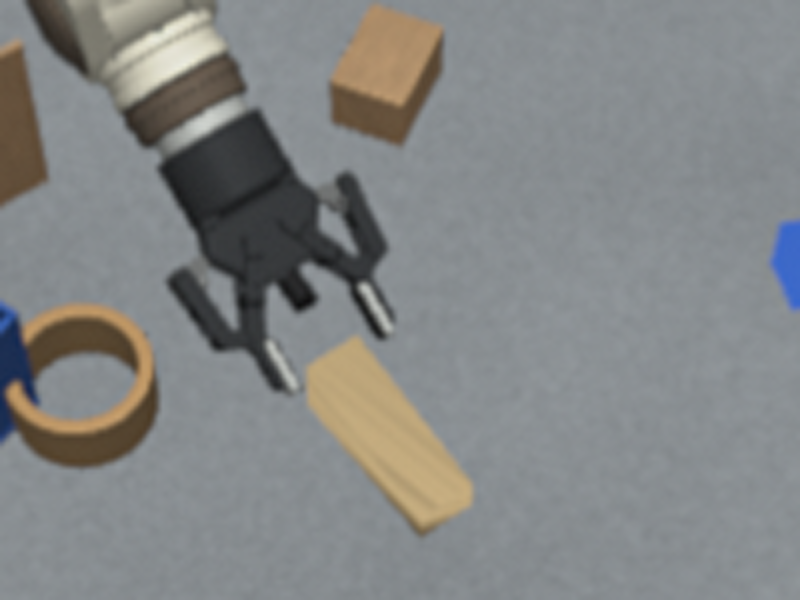

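```bash
python3 - <<'E'
from h import *
p,R,o=now()
for n,off in(("top",(250,150)),("scene",(220,170))):
  for dz in (0,-.013,-.0187,-.03):
    print(n,dz,(proj(n,p+R.apply([0,0,dz]))-off)*4)
  for c in ((.600,.0265,.048),(.600,.0265,.0)): print("end",(proj(n,np.array(c))-off)*4)
E
```

```text
top 0 [269.72996378 224.86283699]
top -0.013 [289.8559447  227.58331554]
top -0.0187 [298.76968736 228.78958958]
top -0.03 [316.60348333 231.20553638]
end [331.62824871 229.34340192]
end [332.01521829 250.87147873]
scene 0 [364.26187167 401.89528528]
scene -0.013 [353.85629572 384.21408564]
scene -0.0187 [349.29148458 376.45636851]
scene -0.03 [340.2379681  361.06816253]
end [331.12198283 347.98064199]
end [332.3161388  386.30345668]
```

```bash
python3 - <<'E'
from h import *
P=np.array([.4485,.1454,.0161]);R=tool(70.1,50.3)
for n,off in(("top",(200,150)),("scene",(200,150))):
  for dz in (0,-.01,-.02,-.03):
    print(n,dz,(proj(n,P+R.apply([0,0,dz]))-off)*3)
E
```

```text
top 0 [233.20389634 399.72745471]
top -0.01 [242.59425596 402.45633183]
top -0.02 [252.11692677 405.22159755]
top -0.03 [261.7743487  408.02387647]
scene 0 [522.6760166  290.55837288]
scene -0.01 [518.05942228 280.41529136]
scene -0.02 [513.42901545 270.24576044]
scene -0.03 [508.78489306 260.0500201 ]
```

{"name": "arm_command", "arguments": {
  "motion": [
    [0.75, [0.05, 0, 0.09], [0, 0, 0]],
    [0.75, [0.05, 0, 0.09], [0, 0, 0]],
    [0.75, [0, 0, 0], [0, 0, 0]],
    [0, [0, 0, 0], [0, 0, 0]],
    [0, [0, 0, 0], [0, 0, 0]],
    [0, [0, 0, 0], [0, 0, 0]],
    [0, [0, 0, 0], [0, 0, 0]]
  ],
  "newtons": 70
}}

```text
time: 23.35
ee_pos: [0.6124, 0.0708, 0.0248]
tcp_rot: [180.0, -60.1, 72.5]
wrist_force: [-2.4, -2.5, 3.2]
opening: 0.0385
```

```bash
python3 - <<'E'
from h import *
st()
t=viewer.camera("top");s=viewer.camera("scene")
cv2.imwrite("pics/top11.png",cv2.resize(t[170:250,270:370],None,fx=6,fy=6,interpolation=2))
cv2.imwrite("pics/scene11.png",cv2.resize(s[210:310,260:360],None,fx=6,fy=6,interpolation=2))
E
```

```text
t 23.35 p [0.6124 0.0708 0.0248] q [-19.2  15.2 -16.6  61.2  60.1  86.6] z [ 0.261  0.827 -0.498] xyaw 72.5 F [-2.4 -2.5  3.2] op 0.0385
```

View pics/top11.png

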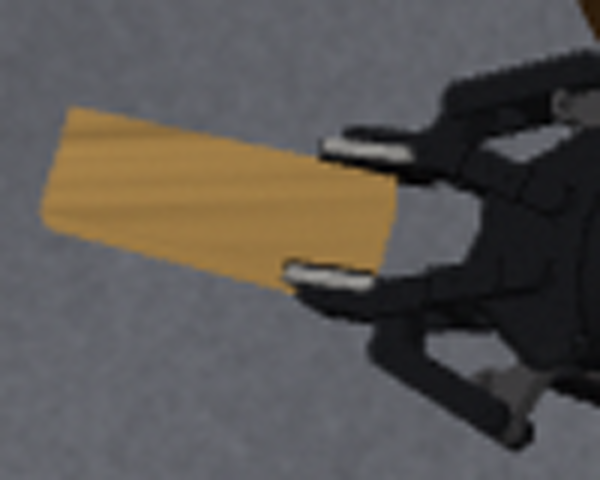

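View pics/scene11.png

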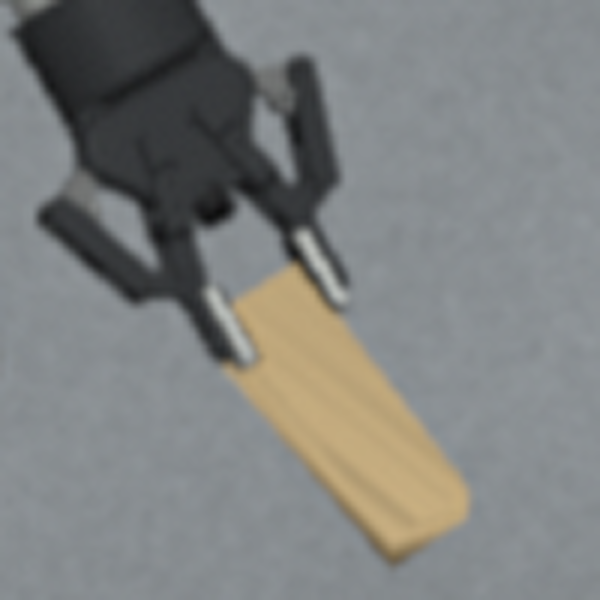

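```bash
python3 - <<'E'
from h import *
p,R,o=now()
G=p-GD*R.apply([0,0,1])
s=plan([(p+[0,0,.10],R)],0,vmax=.034)
w=[]
for i in range(1,11):
    Ri=tool(72.5,60-6*i); w.append((tcp(G+[0,0,.10+.017*i],Ri),Ri))
s=plan(w,0,start=s,wmax=6.2); print(s[0])
E
```

```text
3 rows
[[0,[0.48,0.0,-0.28],[0.0,0.0,0.0]],[0,[0.48,0.0,-0.27],[0.0,0.0,0.0]],[0,[0.49,0.0,-0.28],[0.0,0.0,0.0]]]
10 rows
[[0,[0.21,0.0,-0.14],[0.01,-1.0,0.0]],[0,[0.19,0.0,-0.17],[0.0,-1.0,0.0]],[0,[0.18,0.0,-0.19],[0.0,-1.0,0.0]],[0,[0.16,0.0,-0.21],[0.0,-1.0,0.0]],[0,[0.13,0.0,-0.23],[0.0,-1.0,0.0]],[0,[0.11,0.0,-0.25],[0.0,-1.0,0.0]],[0,[0.09,0.0,-0.26],[0.0,-1.0,0.0]],[0,[0.05,0.0,-0.27],[0.0,-1.0,0.0]],[0,[0.03,0.0,-0.28],[0.0,-1.0,0.0]],[0,[0.0,0.0,-0.29],[0.0,-1.0,0.0]]]
[0.60756981 0.05549708 0.2857712 ]
```

{"name": "arm_command", "arguments": {
  "motion": [
    [0, [0.3, 0, -0.17], [0, 0, 0]],
    [0, [0.5, 0, -0.3], [0, 0, 0]],
    [0, [0.6, 0, -0.35], [0, 0, 0]],
    [0, [0.2, 0, -0.15], [0, -1, 0]],
    [0, [0.2, 0, -0.15], [0, -1, 0]],
    [0, [0.2, 0, -0.2], [0, -1, 0]],
    [0, [0.15, 0, -0.2], [0, -1, 0]],
    [0, [0.15, 0, -0.25], [0, -1, 0]],
    [0, [0.1, 0, -0.25], [0, -1, 0]],
    [0, [0.1, 0, -0.25], [0, -1, 0]],
    [0, [0.05, 0, -0.3], [0, -1, 0]],
    [0, [0, 0, -0.3], [0, -1, 0]]
  ]
}}

```text
time: 24.95
ee_pos: [0.6072, 0.0553, 0.2695]
tcp_rot: [180.0, -5.9, 72.5]
wrist_force: [0.9, -0.4, -1.6]
opening: 0.0384
```

{"name": "arm_command", "arguments": {
  "motion": [
    [0, [0, 0, -0.3], [0, -1, 0]],
    [0, [0, 0, 0], [0, 0, 0]]
  ]
}}

```text
time: 25.2
ee_pos: [0.6075, 0.0551, 0.2869]
tcp_rot: [180.0, -0.1, 72.6]
wrist_force: [0.7, 0.6, -1.1]
opening: 0.0386
```

```bash
python3 - <<'E'
from h import *
st()
u=np.array([np.cos(np.radians(72.3)),np.sin(np.radians(72.3)),0]);O=np.array([.586,-.3193,0])
G=O+(.0762-.034)*u; R=tool(252.3,-30)
P=tcp(G+[0,0,.30],R); print("final above",P, R.as_matrix()[:,2])
# yaw and translate, in 30 rows, at tilt 0
p,R0,o=now(); T=[]
w=[]
Gs=p-GD*R0.apply([0,0,1])
for i in range(1,31):
    a=i/30; Ri=tool(72.5+179.8*a,0); Gi=Gs+(np.array([G[0],G[1],.31])-Gs)*a; w.append((tcp(Gi,Ri),Ri))
plan(w,0,wmax=6.3)
E
```

```text
t 25.2 p [0.6075 0.0551 0.2869] q [5.100e+00 1.670e+01 3.280e+01 1.060e+02 1.000e-01 1.125e+02] z [ 0.001  0.002 -1.   ] xyaw 72.6 F [ 0.7  0.6 -1.1] op 0.0386
final above [ 0.6016729  -0.2701903   0.28380532] [ 0.15201653  0.47633074 -0.8660254 ]
30 rows
[[0,[-0.18,0.05,0.0],[0.01,-0.02,-0.98]],[0,[-0.18,0.03,-0.01],[0.0,0.0,-1.0]],[0,[-0.19,0.02,0.0],[0.0,0.0,-1.0]],[0,[-0.18,-0.01,0.0],[0.0,0.0,-1.0]],[0,[-0.19,-0.03,0.0],[0.0,0.0,-0.99]],[0,[-0.18,-0.04,-0.01],[0.0,0.0,-1.0]],[0,[-0.17,-0.06,0.0],[0.0,-0.01,-1.0]],[0,[-0.17,-0.09,0.0],[0.0,0.0,-1.0]],[0,[-0.16,-0.09,0.0],[0.0,0.0,-1.0]],[0,[-0.14,-0.12,-0.01],[0.0,0.0,-1.0]],[0,[-0.14,-0.13,0.0],[0.0,0.0,-1.0]],[0,[-0.12,-0.14,0.0],[0.0,0.0,-1.0]]]
[[0,[-0.1,-0.15,0.0],[0.0,0.0,-1.0]],[0,[-0.09,-0.17,0.0],[0.0,0.0,-0.99]],[0,[-0.07,-0.17,-0.01],[0.0,0.0,-1.0]],[0,[-0.05,-0.18,0.0],[0.0,0.0,-1.0]],[0,[-0.03,-0.18,0.0],[-0.01,0.0,-1.0]],[0,[-0.02,-0.18,0.0],[0.0,0.0,-1.0]],[0,[0.01,-0.19,-0.01],[0.0,0.0,-1.0]],[0,[0.02,-0.18,0.0],[0.0,0.0,-1.0]],[0,[0.05,-0.18,0.0],[0.0,0.0,-1.0]],[0,[0.06,-0.18,0.0],[0.0,0.0,-1.0]],[0,[0.08,-0.16,-0.01],[0.0,0.0,-0.99]],[0,[0.1,-0.16,0.0],[0.0,0.0,-1.0]]]
[[0,[0.12,-0.15,0.0],[0.0,0.0,-1.0]],[0,[0.12,-0.13,0.0],[0.0,0.0,-1.0]],[0,[0.15,-0.12,-0.01],[0.0,0.0,-1.0]],[0,[0.15,-0.11,0.0],[0.0,0.0,-1.0]],[0,[0.16,-0.08,0.0],[0.0,0.0,-1.0]],[0,[0.18,-0.07,0.0],[0.0,0.01,-1.0]]]
```

{"name": "arm_command", "arguments": {
  "motion": [
    [0, [-0.18, 0.05, 0], [0, 0, -1]],
    [0, [-0.18, 0.03, 0], [0, 0, -1]],
    [0, [-0.18, 0.02, 0], [0, 0, -1]],
    [0, [-0.18, 0, 0], [0, 0, -1]],
    [0, [-0.18, -0.03, 0], [0, 0, -1]],
    [0, [-0.18, -0.04, 0], [0, 0, -1]],
    [0, [-0.17, -0.06, 0], [0, 0, -1]],
    [0, [-0.17, -0.08, 0], [0, 0, -1]],
    [0, [-0.16, -0.1, 0], [0, 0, -1]],
    [0, [-0.14, -0.12, 0], [0, 0, -1]],
    [0, [-0.14, -0.13, 0], [0, 0, -1]],
    [0, [-0.12, -0.14, 0], [0, 0, -1]]
  ]
}}

```text
time: 26.7
ee_pos: [0.6036, -0.08, 0.2854]
tcp_rot: [179.8, -0.1, 144.6]
wrist_force: [0.3, 0.3, -0.7]
opening: 0.0389
```

{"name": "arm_command", "arguments": {
  "motion": [
    [0, [-0.1, -0.15, 0], [0, 0, -1]],
    [0, [-0.09, -0.17, 0], [0, 0, -1]],
    [0, [-0.07, -0.17, 0], [0, 0, -1]],
    [0, [-0.05, -0.18, 0], [0, 0, -1]],
    [0, [-0.03, -0.18, 0], [0, 0, -1]],
    [0, [-0.02, -0.18, 0], [0, 0, -1]],
    [0, [0, -0.18, 0], [0, 0, -1]],
    [0, [0.02, -0.18, 0], [0, 0, -1]],
    [0, [0.05, -0.18, 0], [0, 0, -1]],
    [0, [0.06, -0.18, 0], [0, 0, -1]],
    [0, [0.08, -0.16, 0], [0, 0, -1]],
    [0, [0.1, -0.16, 0], [0, 0, -1]]
  ]
}}

```text
time: 28.2
ee_pos: [0.6009, -0.2126, 0.2851]
tcp_rot: [179.8, 0.2, -143.4]
wrist_force: [0.1, -0.2, -0.6]
opening: 0.0385
```

{"name": "arm_command", "arguments": {
  "motion": [
    [0, [0.12, -0.15, 0], [0, 0, -1]],
    [0, [0.12, -0.13, 0], [0, 0, -1]],
    [0, [0.15, -0.12, 0], [0, 0, -1]],
    [0, [0.15, -0.1, 0], [0, 0, -1]],
    [0, [0.16, -0.08, 0], [0, 0, -1]],
    [0, [0.18, -0.07, 0], [0, 0, -1]],
    [0, [0, 0, 0], [0, 0, 0]]
  ]
}}

```text
time: 29.08
ee_pos: [0.5984, -0.2796, 0.285]
tcp_rot: [180.0, 0.2, -107.7]
wrist_force: [-0.1, 0.3, -0.9]
opening: 0.0387
```

```bash
python3 - <<'E'
from h import *
st()
u=np.array([np.cos(np.radians(72.3)),np.sin(np.radians(72.3)),0]);O=np.array([.586,-.3193,0])
G=O+(.0762-.034)*u; G[2]=.27; 
p,R0,o=now(); Gs=p-GD*R0.apply([0,0,1]); w=[]
for i in range(1,6):
    a=i/5; Ri=tool(252.3,-30*a); Gi=Gs+(G-Gs)*a; w.append((tcp(Gi,Ri),Ri))
plan(w,0,wmax=6.3)
E
```

```text
t 29.07 p [ 0.5984 -0.2796  0.285 ] q [-25.1  25.5  44.1 108.7   0.2 -97.5] z [ 0.     0.004 -1.   ] xyaw -107.7 F [-0.1  0.3 -0.9] op 0.0387
5 rows
[[0,[-0.03,0.0,0.11],[0.01,-0.96,0.01]],[0,[-0.03,0.0,0.11],[0.0,-1.0,0.0]],[0,[-0.01,0.0,0.11],[0.0,-1.0,0.0]],[0,[0.0,0.0,0.1],[0.0,-1.0,0.0]],[0,[0.01,0.0,0.11],[0.0,-1.0,0.0]]]
```

{"name": "arm_command", "arguments": {
  "motion": [
    [0, [-0.03, 0, 0.1], [0, -0.98, 0]],
    [0, [-0.03, 0, 0.1], [0, -1, 0]],
    [0, [0, 0, 0.1], [0, -1, 0]],
    [0, [0, 0, 0.1], [0, -1, 0]],
    [0, [0, 0, 0.1], [0, -1, 0]],
    [0, [0, 0, 0], [0, 0, 0]],
    [0, [0, 0, 0], [0, 0, 0]]
  ]
}}

```text
time: 29.95
ee_pos: [0.6018, -0.2692, 0.2578]
tcp_rot: [-180.0, 29.9, -107.6]
wrist_force: [-0.6, 0.3, -1.4]
opening: 0.0383
```

```bash
cat >> h.py <<'E'
U=np.array([np.cos(np.radians(72.3)),np.sin(np.radians(72.3)),0]);O=np.array([.586,-.3193,0]);V=np.array([-U[1],U[0],0])
def cart(x,y,z): return O+x*U+y*V+np.array([0,0,z])
def ov(tag,segs,shot=None):
    for n,(x0,y0,w,h),f in(("top",(430,130,140,110),5),("scene",(150,60,110,150),4)):
        i=cv2.resize(viewer.camera(n)[y0:y0+h,x0:x0+w],None,fx=f,fy=f,interpolation=2)
        for a,b,c in segs:
            q=[tuple(int(k) for k in ((proj(n,P)-(x0,y0)+.5)*f-.5)) for P in(a,b)]; cv2.line(i,q[0],q[1],c,1)
        cv2.imwrite(f"pics/{n}{tag}.png",i)
def wedge4():
    "predicted fourth wedge outline from TCP pose (G 30 from thick end, 34 from sole)"
    p,R,o=now(); T=R*tool(0,-30).inv()  # maps wedge-frame with x-tool yaw0
    G=p-GD*R.apply([0,0,1]); k=lambda a,b,c:G+T.apply([a,b,c])
    # in that frame: tool x yaw0 -> slope direction = +x ; up z
    pts=[k(-.034+a,b,c) for b in(-.02,.02) for a,c in((0,.03),(.048,.03),(.026,-.09),(0,-.09))]
    s=[]
    for j in(0,4):
        for m in range(4): s.append((pts[j+m],pts[j+(m+1)%4],(0,255,0)))
    for m in range(4): s.append((pts[m],pts[m+4],(0,255,0)))
    for q in pts: print("carton",((q-O)@U*1e3).round(1),((q-O)@V*1e3).round(1),(q[2]*1e3).round(1))
    return s
E
python3 - <<'E'
from h import *
st(); ov(12,wedge4())
E
```

```text
t 29.95 p [ 0.6018 -0.2692  0.2578] q [ -36.9   32.2   45.2  113.8   28.1 -112. ] z [ 0.151  0.475 -0.867] xyaw -107.6 F [-0.6  0.3 -1.4] op 0.0383
carton 77.3 20.2 303.9
carton 29.3 20.1 304.0
carton 51.0 20.2 183.9
carton 77.0 20.2 183.9
carton 77.4 -19.8 303.9
carton 29.4 -19.9 304.0
carton 51.1 -19.8 184.0
carton 77.1 -19.8 183.9
```

View pics/top12.png

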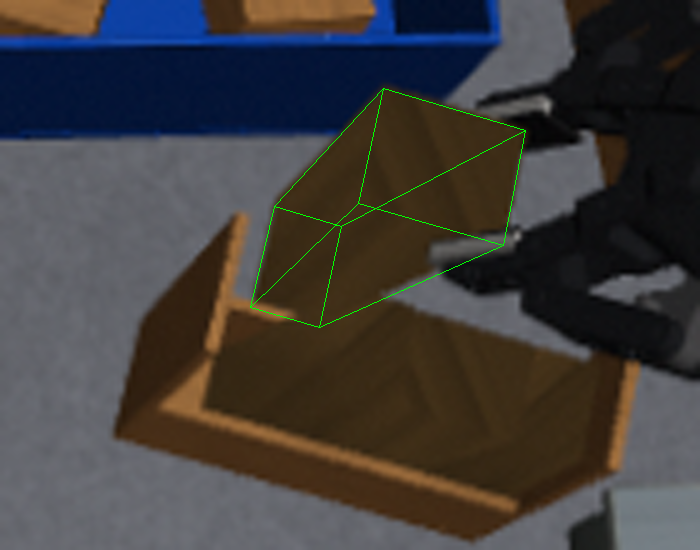

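View pics/scene12.png

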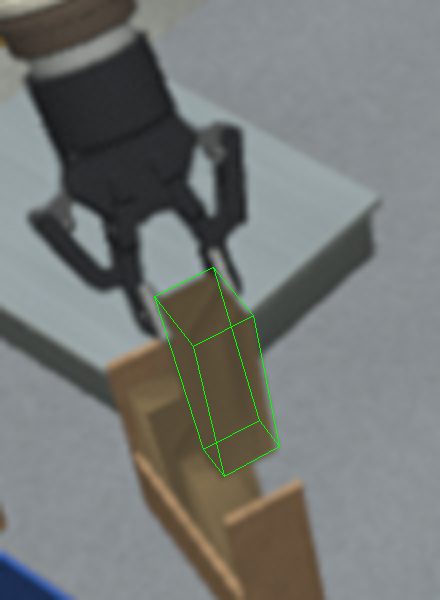

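```bash
python3 - <<'E'
from h import *
p,R,o=now()
R2=tool(252.3,-30)
s=plan([(p-.0025*U-[0,0,.06],R2),(p-.0025*U-[0,0,.12],R2)],0,vmax=.021)
E
```

```text
6 rows
[[0,[0.18,0.0,0.28],[0.0,-0.01,0.01]],[0,[0.18,0.0,0.28],[0.0,0.0,0.01]],[0,[0.18,0.0,0.29],[0.0,-0.01,0.02]],[0,[0.17,0.0,0.29],[0.0,0.0,0.0]],[0,[0.16,0.0,0.28],[0.0,0.0,0.0]],[0,[0.17,0.0,0.29],[0.0,0.0,0.0]]]
```

{"name": "arm_command", "arguments": {
  "motion": [
    [0, [0.21, 0, 0.27], [0, -0.01, 0.01]],
    [0, [0.17, 0, 0.29], [0, -0.01, 0.01]],
    [0, [0.17, 0, 0.29], [0, 0, 0.01]],
    [0, [0.17, 0, 0.29], [0, 0, 0]],
    [0, [0, 0, 0], [0, 0, 0]],
    [0, [0, 0, 0], [0, 0, 0]]
  ]
}}

```text
time: 30.8
ee_pos: [0.6012, -0.2719, 0.178]
tcp_rot: [-180.0, 30.1, -107.6]
wrist_force: [0.1, 0.9, -0.3]
opening: 0.0384
```

```bash
python3 - <<'E'
from h import *
st(); ov(13,wedge4())
E
```

```text
t 30.8 p [ 0.6012 -0.2719  0.178 ] q [ -37.1   29.4   32.2  103.8   28.2 -112.3] z [ 0.152  0.478 -0.865] xyaw -107.6 F [ 0.1  0.9 -0.3] op 0.0384
carton 74.3 20.0 224.3
carton 26.3 19.9 224.2
carton 48.5 20.0 104.2
carton 74.5 20.0 104.3
carton 74.4 -20.0 224.3
carton 26.4 -20.1 224.2
carton 48.5 -20.0 104.2
carton 74.5 -20.0 104.3
```

View pics/top13.png

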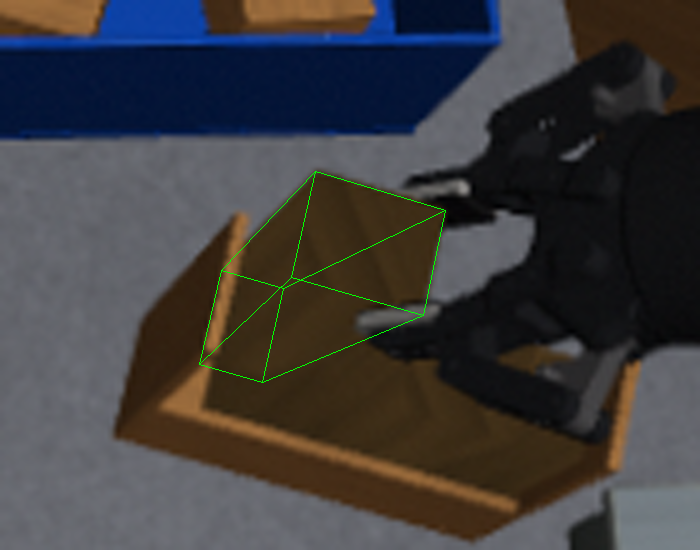

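View pics/scene13.png

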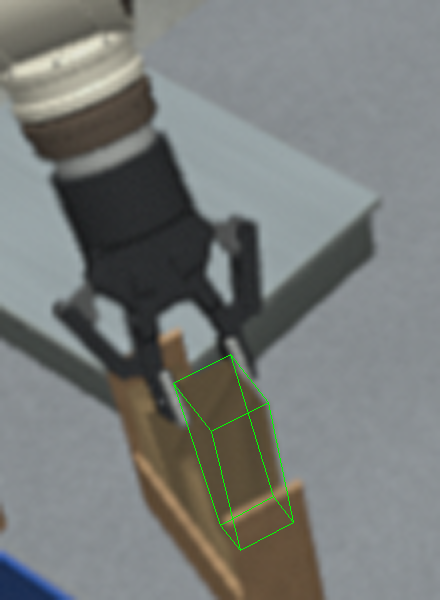

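{"name": "arm_command", "arguments": {
  "motion": [
    [0, [0.1, 0, 0.17], [0, 0, 0]],
    [0, [0.1, 0, 0.17], [0, 0, 0]],
    [0, [0.1, 0, 0.17], [0, 0, 0]],
    [0, [0, 0, 0], [0, 0, 0]]
  ]
}}

```text
time: 31.4
ee_pos: [0.6001, -0.2721, 0.1394]
tcp_rot: [179.7, 30.2, -107.8]
wrist_force: [-1.6, 0.2, -0.9]
opening: 0.0385
```

{"name": "arm_command", "arguments": {
  "motion": [
    [0, [0.1, 0, 0.17], [0, 0, 0]],
    [0, [0.1, 0, 0.17], [0, 0, 0]],
    [0, [0, 0, 0], [0, 0, 0]]
  ]
}}

```text
time: 31.78
ee_pos: [0.6001, -0.2723, 0.1159]
tcp_rot: [179.8, 30.2, -107.8]
wrist_force: [0.5, 0.1, -1.5]
opening: 0.0386
```

```bash
python3 - <<'E'
from h import *
st(); ov(14,wedge4())
E
```

```text
t 31.77 p [ 0.6001 -0.2723  0.1159] q [ -37.2   29.    24.7   96.9   28.2 -112.3] z [ 0.15   0.48  -0.865] xyaw -107.8 F [ 0.5  0.1 -1.5] op 0.0386
carton 73.6 20.7 162.2
carton 25.6 20.7 162.1
carton 47.9 21.1 42.2
carton 73.9 21.1 42.2
carton 73.6 -19.3 162.1
carton 25.6 -19.3 162.0
carton 48.0 -18.9 42.0
carton 74.0 -18.9 42.1
```

View pics/top14.png

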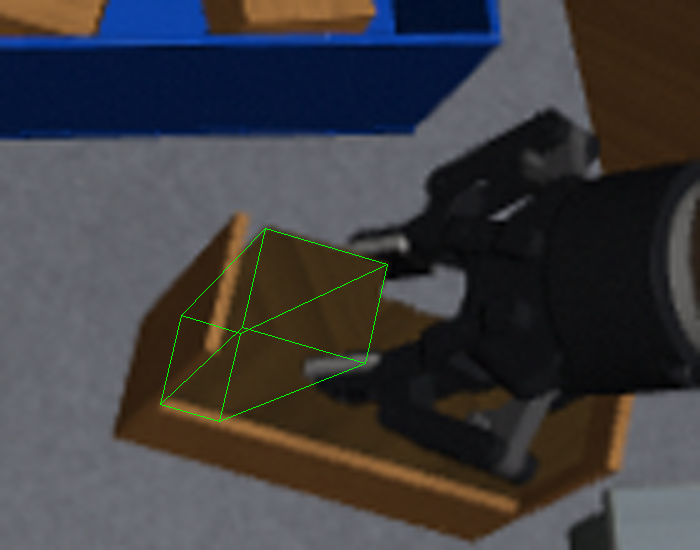

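View pics/scene14.png

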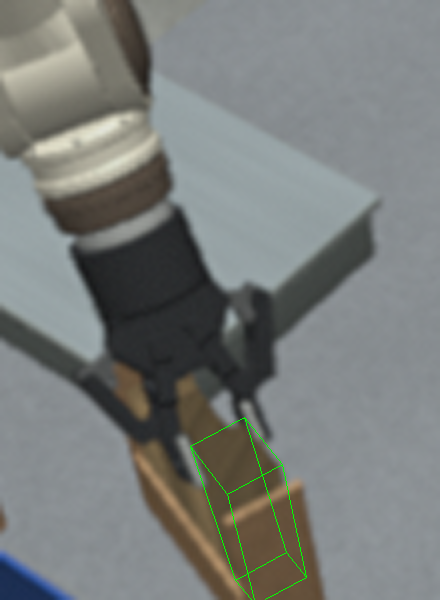

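{"name": "arm_command", "arguments": {
  "motion": [
    [0, [0.085, -0.006, 0.165], [0, 0, 0]],
    [0, [0.085, -0.006, 0.165], [0, 0, 0]],
    [0, [0, 0, 0], [0, 0, 0]],
    [0, [0, 0, 0], [0, 0, 0]]
  ]
}}

```text
time: 32.38
ee_pos: [0.6015, -0.2717, 0.0943]
tcp_rot: [179.9, 30.1, -107.7]
wrist_force: [0.1, 0.4, -2.4]
opening: 0.0383
```

```bash
python3 - <<'E'
from h import *
st(); wedge4()
E
```

```text
t 32.38 p [ 0.6015 -0.2717  0.0943] q [ -37.1   29.    22.5   94.5   28.2 -112.2] z [ 0.151  0.479 -0.865] xyaw -107.7 F [ 0.1  0.4 -2.4] op 0.0383
carton 74.6 19.6 140.6
carton 26.6 19.6 140.5
carton 48.9 19.8 20.6
carton 74.9 19.9 20.6
carton 74.6 -20.4 140.5
carton 26.6 -20.4 140.4
carton 48.9 -20.2 20.5
carton 74.9 -20.1 20.5
```

{"name": "arm_command", "arguments": {
  "motion": [
    [0, [0.04, 0, 0.07], [0, 0, 0]],
    [0, [0, 0, 0], [0, 0, 0]],
    [0, [0, 0, 0], [0, 0, 0]]
  ]
}}

```text
time: 32.75
ee_pos: [0.6017, -0.2716, 0.0925]
tcp_rot: [-180.0, 30.1, -107.7]
wrist_force: [-5.6, 0.0, 12.8]
opening: 0.0387
```

{"name": "arm_command", "arguments": {
  "motion": [
    [0.9, [0, 0, 0], [0, 0, 0]],
    [0.9, [0, 0, 0], [0, 0, 0]],
    [0.9, [0, 0, 0], [0, 0, 0]],
    [0.9, [0, 0, 0], [0, 0, 0]]
  ]
}}

```text
time: 33.25
ee_pos: [0.6016, -0.2717, 0.09]
tcp_rot: [179.9, 30.1, -107.7]
wrist_force: [-0.6, 0.3, -1.1]
opening: 0.077
```

```bash
python3 - <<'E'
from h import *
st(); 
def box(x0,sg,z0,up): # sole x, slope dir sg, thick up?
    b,t=((26,48) if up else (48,26)); s=[]
    for y in(-.02,.02):
        P=[cart(x0,y,z0),cart(x0+sg*b*1e-3,y,z0),cart(x0+sg*t*1e-3,y,z0+.12),cart(x0,y,z0+.12)]
        s+=[(P[i],P[(i+1)%4],(0,255,0)) for i in range(4)]
    return s
ov(15,box(.0755,-1,.005,True))
E
```

```text
t 33.25 p [ 0.6016 -0.2717  0.09  ] q [ -37.1   29.1   22.    94.    28.2 -112.2] z [ 0.151  0.479 -0.865] xyaw -107.7 F [-0.6  0.3 -1.1] op 0.077
```

View pics/top15.png

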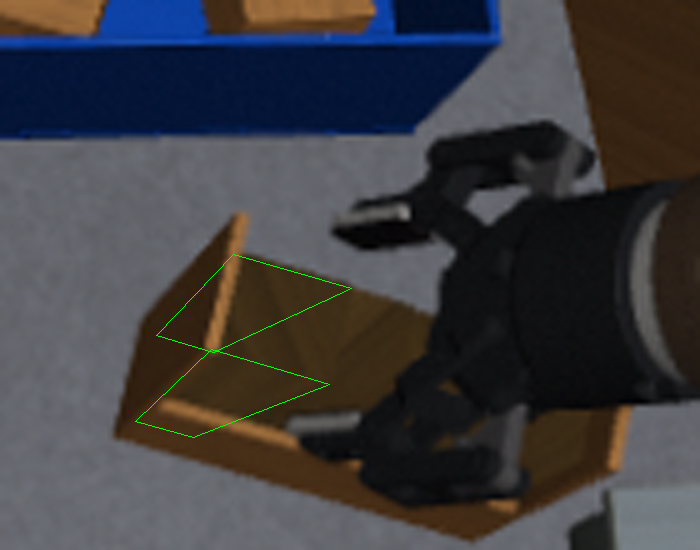

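View pics/scene15.png

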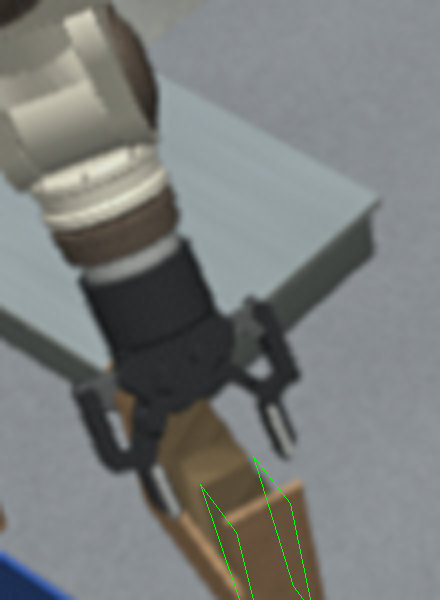

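{"name": "arm_command", "arguments": {
  "motion": [
    [0.9, [-0.05, 0, -0.2], [0, 0, 0]],
    [0.9, [-0.2, 0, -0.4], [0, 0, 0]],
    [0.9, [-0.3, 0, -0.5], [0, 0, 0]],
    [0.9, [-0.3, 0, -0.5], [0, 0, 0]],
    [0.9, [-0.3, 0, -0.5], [0, 0, 0]],
    [0.9, [0.3, 0, -0.5], [0, 0, 0]],
    [0.9, [0.3, 0, -0.5], [0, 0, 0]],
    [0.9, [0, 0, 0], [0, 0, 0]]
  ]
}}

```text
time: 34.35
ee_pos: [0.5818, -0.3358, 0.2686]
tcp_rot: [-180.0, 30.1, -107.8]
wrist_force: [0.3, -0.2, 0.1]
opening: 0.0766
```

```bash
cat >> h.py <<'E'
def box(x0,sg,z0,up):
    b,t=((26,48) if up else (48,26)); s=[]
    for y in(-.02,.02):
        P=[cart(x0,y,z0),cart(x0+sg*b*1e-3,y,z0),cart(x0+sg*t*1e-3,y,z0+.12),cart(x0,y,z0+.12)]
        s+=[(P[2],P[3],(0,255,0))]
    s+=[(cart(x0,-.02,z0+.12),cart(x0,.02,z0+.12),(0,255,0)),(cart(x0+sg*t*1e-3,-.02,z0+.12),cart(x0+sg*t*1e-3,.02,z0+.12),(0,255,0))]
    return s
E
python3 - <<'E'
from h import *
st(); ov(16,[]); ov("16b",box(.0755,-1,.005,True))
E
```

```text
t 34.35 p [ 0.5818 -0.3358  0.2686] q [ -42.1   40.5   58.9  121.8   27.2 -117.6] z [ 0.154  0.477 -0.865] xyaw -107.8 F [ 0.3 -0.2  0.1] op 0.0766
```

View pics/top16.png

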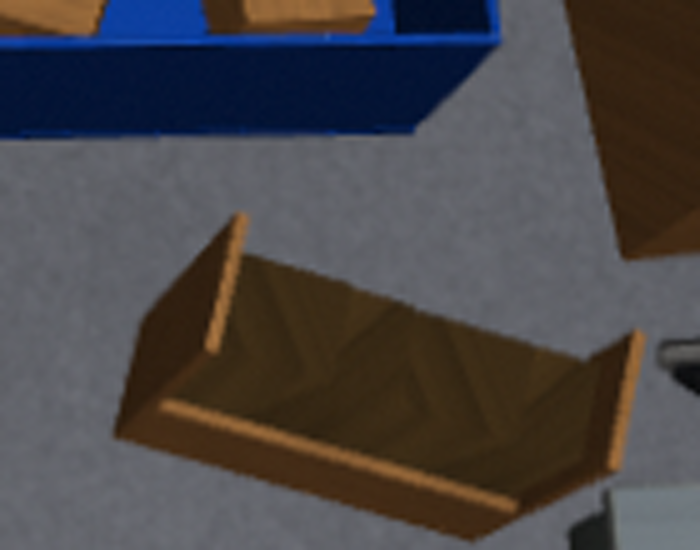

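View pics/scene16.png

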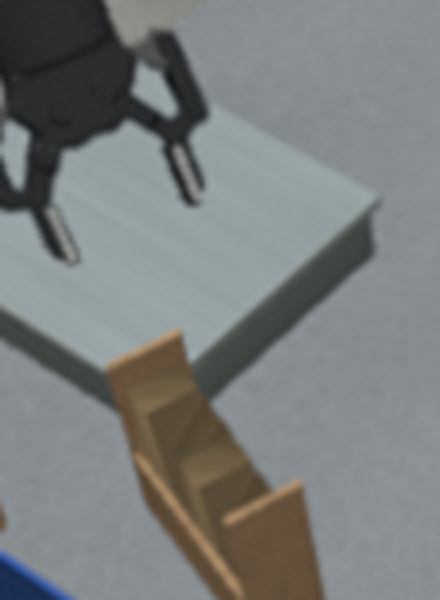

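View pics/scene16b.png

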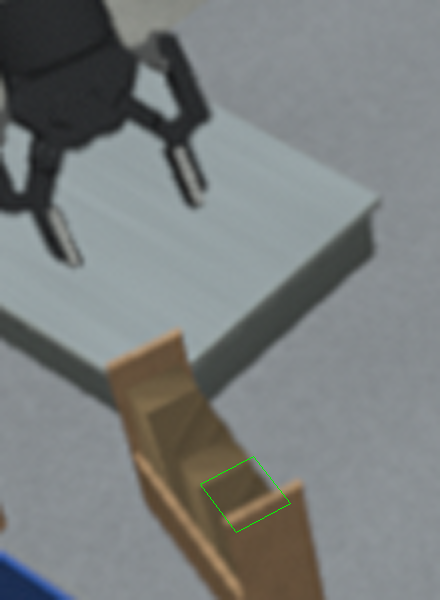

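```bash
python3 - <<'E'
from h import *
for n,(x0,y0,w,h),f in(("top",(455,170,105,75),7),("scene",(172,138,60,70),8)):
    i=viewer.camera(n)[y0:y0+h,x0:x0+w].astype(float)
    i=np.clip((i-20)*(3.0 if n=="top" else 1.8)-(0 if n=="top" else 40),0,255).astype(np.uint8)
    i=cv2.resize(i,None,fx=f,fy=f,interpolation=2); cv2.imwrite(f"pics/{n}17.png",i)
    for dz,c in((0,(0,255,0)),(.006,(0,0,255))):
      for x,sg,up in((.0755,-1,True),(.001,1,False),(-.002,-1,True),(-.076,1,False)):
        if dz and x<.05: continue
        for a,b,_ in box(x,sg,.005+dz,up):
            q=[tuple(int(k) for k in ((proj(n,P)-(x0,y0)+.5)*f-.5)) for P in(a,b)]; cv2.line(i,q[0],q[1],c,1)
    cv2.imwrite(f"pics/{n}17o.png",i)
E
```

```text
(no output)
```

View pics/scene17.png

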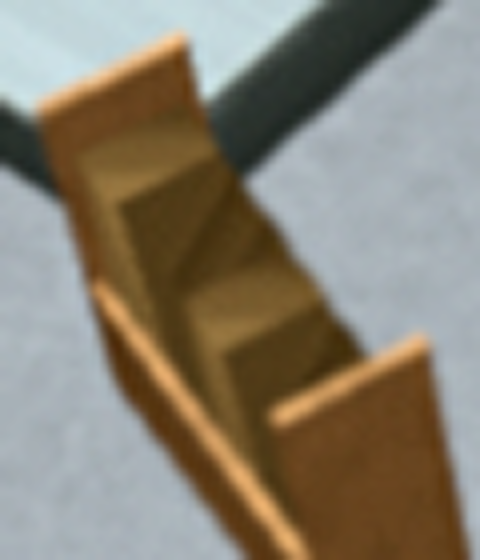

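View pics/scene17o.png

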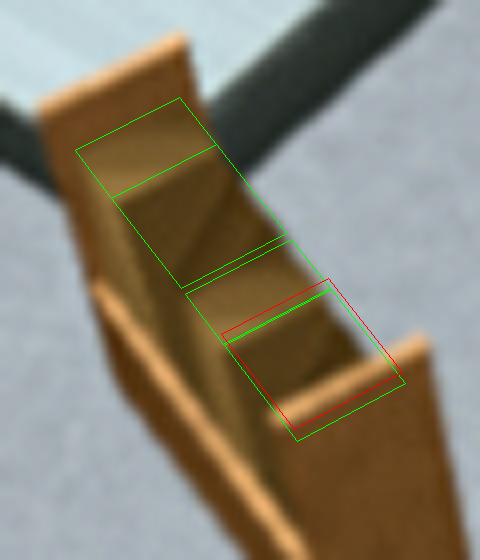

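View pics/top17.png

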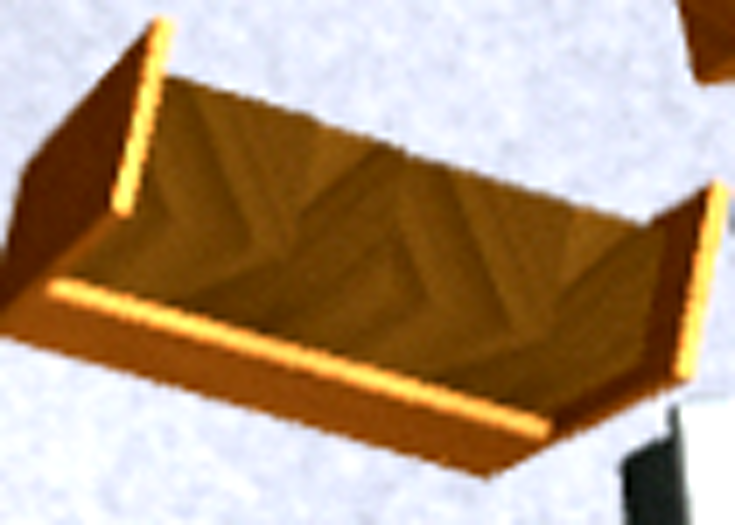

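View pics/top17o.png

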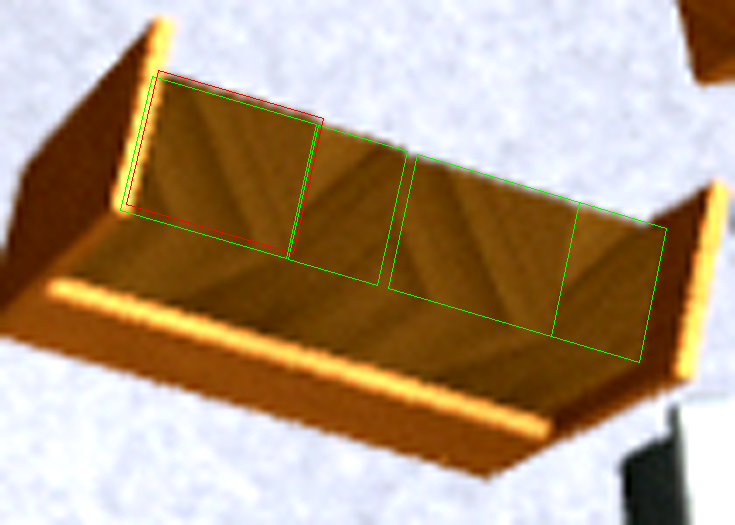

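```bash
python3 - <<'E'
from h import *
a=cv2.imread("pics/top0.png");b=viewer.camera("top")
d=cv2.absdiff(a,b).max(2); cv2.imwrite("pics/diff.png",np.clip(d.astype(int)*4,0,255).astype(np.uint8)); cv2.imwrite("pics/topend.png",b)
s=viewer.camera("scene"); cv2.imwrite("pics/sceneend.png",s); st()
E
```

```text
t 34.75 p [ 0.5822 -0.3327  0.2679] q [ -41.9   40.3   58.4  121.6   27.2 -117.5] z [ 0.151  0.479 -0.865] xyaw -107.7 F [-0.3 -0.9  0.4] op 0.0767
```

View pics/diff.png

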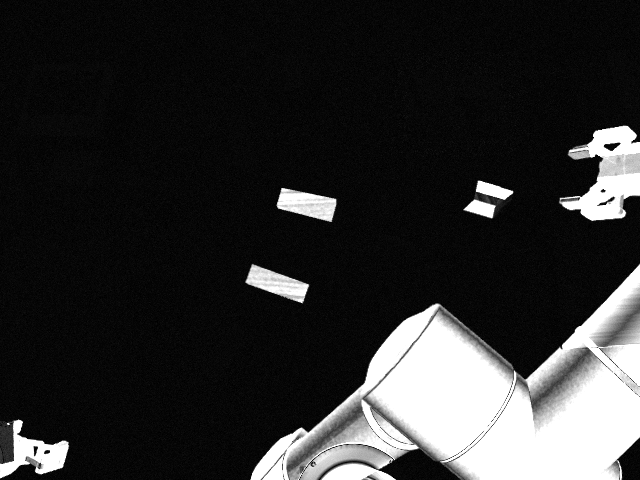

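View pics/sceneend.png

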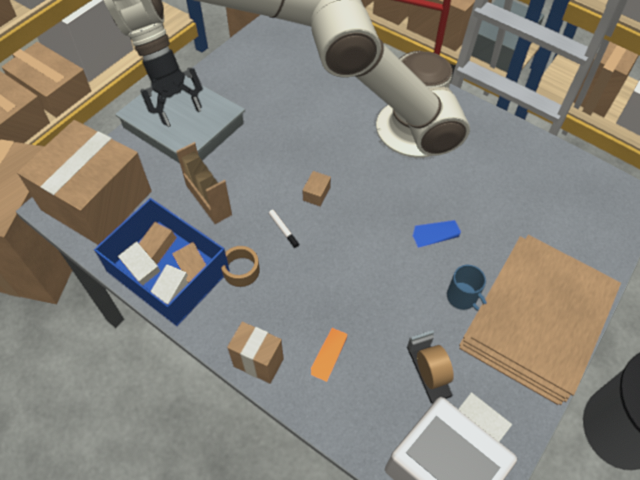

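The difference image shows change only at the two wedges' old spots, around (307,205) and (278,284), the filled half of the carton at (487,198), and the arm. Nothing else moved, and the gripper is clear of everything.

```bash
python3 -c "
from workcell import bot
print(bot.job_done())"
```

```text
the job is handed in; nothing more can be done
None
```

I packed both loose wedges into the carton and handed the job in at about 35 s of the 72 s allowed; no verdict came back.

- **Third wedge:** I stood it on the bench thick end down, gripped it again from straight above and set it on the carton floor. Its sole came to rest at about carton x = +1 mm, against packed_2's sole.
- **Fourth wedge:** I lowered it thin end first between the third wedge's slope and the +x end panel. It touched something at about 13 N with roughly 14 mm left to go. I released it there and it dropped the rest of the way.

**Last checks:**
- The top faces of all four wedges matched their expected outlines in both camera views, to within about 2 mm. A 6 mm height error on the fourth wedge would have shown clearly.
- A before-and-after comparison of the top view showed no change apart from the two wedges and the arm, so nothing else was moved.
- The gripper was clear of everything, with no force showing beyond sensor noise.

I did not press on the fourth wedge to confirm it is fully home; that rests on the pictures. While gripping, the visible fingertips sat about 15–30 mm behind the tool-point position (less once closed). To allow for this I moved the grip on the fourth wedge about 11 mm further in before closing.

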